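# Close up the module row in a pull-out chassis tray

### The arm

A 6-joint arm with a two-finger parallel gripper is mounted at the origin on a cart in front of the work surface, level with it; the furniture and walls round the work are solid. World frame = base frame: x ahead of the robot, y to its left, z up, the work surface at z = 0. Lengths are in mm, angles in rad, forces in N, time in s.
With the tool pointing down it reaches from about 350 to 875 mm from the base axis. Payload 4.2 kg.
Tool frame: the origin (TCP) lies between the finger pads; the fingertips stand 8 mm ahead of it and the grasp point (between the pads) lies 11 mm behind it; z points along the fingers, y is the direction in which the jaws open and shut (so a half turn about z gives the same grasp; the last joint's range is limited). The gripper opens to 87 mm and grips with 3 to 60 N. Pads are 19 mm wide; open, the fingers measure 117 mm over their backs; the gripper's body (75 mm by 190 mm) begins 51 mm behind the grasp point.
Start: joints at [-1.005, 0.385, 0.008, 0, -1.194, -0.259], TCP at [188.772, -595.789, 230.55] pointing down, gripper open.
Joint ranges: [-3.14, 3.14], [-1.21, 2.06], [-1.07, 1.41], [-3.16, 2.05], [-2.99, -0.16], [-3.1, 3.1]. Speed limits (rad/s): [2.79, 2.79, 3.14, 3.14, 3.14, 3.14].

### API

Orientations are given as a unit quaternion [w, x, y, z].
In Python, from rig import read_state, read_camera, camera_model, job_done gives the robot as it stands.
- The arm moves only by the tool jog_arm, never from a script. Its argument "rows" is a list that holds one entry, the list of rows, each a list of 4 numbers: the shift along the tool's x, y, z scaled (see below), then the turn about the tool's z scaled (see below). In form: [[[tx, ty, tz, spin], ...]]. A call has 1 to 10 rows; each row is the pose to reach, as a shift and turn from the pose measured when the call began, along the tool's axes at that moment; what a row does not reach only later rows make up. The controller multiplies each number of a shift by 20 cm and each number of a turn by pi/4 rad. A row lasts 1/10 s, in which the tool goes at most 50 mm and 8.59 degrees, less where a joint would pass 70% of its speed; a pose out of reach is approached as far as the arm can. A call with a number of a shift or a turn outside -1 to 1 is refused whole. A call with a gripper value outside its range is refused whole. "fingers" is the closure, from -1 (fully open) to 1 (shut), set as the call begins (left out, the last holds). The fingers move at their own pace and stop on an object; "force" is the grip in N (left out, the last holds). Time passes only in rows, so rows that repeat a pose let the fingers close. It gives the time, the measured TCP pose, the force and the opening at its end, in the units of the state.
- read_state(): the state, without advancing time (a new reading comes with each control period).
- read_camera(name): name is "side" or "top"; returns the picture (420x560x3 uint8, blue, green, red); there is no depth.
- camera_model(name): a dict with "fx", "fy", "cx", "cy" (pixels), "extrinsics" (4x4, takes a point from world to camera coordinates). Camera axes: x right, y up, looking along -z (the intrinsics and any distortion apply to the point x, -y, -z); pixel columns grow to the right and rows downward; lengths in mm; the calibration is good to about 2 mm. A picture is of the moment at which its call begins. camera_model takes no time and is no camera call.
- job_done(): hands the job in, once; it reports no verdict.
The state is a dict: "time_s": time; "q": joint angles; "joint_velocities": joint speeds; "joint_efforts": joint torques, N m; "eef_pos": TCP position; "tool_rot": TCP orientation; "force": force on the tool from outside, world axes, zero at the start; "ft_torque": the same for the moment, N m; "finger_gap": finger opening in mm.
Only numpy, scipy, OpenCV 4.12 (cv2) and the standard library are available. Lean on these libraries where they do the work, as an engineer would, in place of code of your own. Each camera call takes 0.05 s, during which the arm holds its last target.

### The job

Pull the tray out of the low grey bench chassis by its front post until its catch locks. Set the spare aluminium module from the worktop into the tray at the open (right) end of the row, the same way round as the others, and close the row up so that the three modules stand flush side by side with no gaps. Then press the thumb pad of the catch, push the tray fully home with the row still closed up, and leave the other things on the worktop where they are.

Things in the scene. Friction and masses are not known exactly. Their poses are not given: they have to be found in the camera images.
- chassis: low grey chassis bolted to the worktop at the left, 100 x 216 x 73 mm, open to the robot, with a pull-out tray. Origin on the worktop, 40 mm behind its front edge, mid-width. Its axes, shared by tray and points: x into the chassis (away from the robot), y to the left, z up. The points ride with the tray.
- tray (a joint): tray travel in m: 0 = fully home (so at the start), grows as it is pulled towards the robot, 0.095 = outer stop. At 0.090 the spring catch jumps up in front of the chassis and locks the tray until the thumb pad is pressed. About 2 N moves the tray.
- release (a joint): travel of the thumb pad in m, down is positive, lower stop 0.008; sprung upward (4.5 N at the stop). About 0.006 while the catch runs inside the chassis, about 0 when it is up and locked. To unlock, press it past 0.006 and keep it down while the tray starts back; after a few mm it stays down by itself.
- pull_post (a point): centre of the top of the tray's steel pull post, an upright cylinder 16 mm in diameter, from 14 to 54 mm above the worktop. Its axis is 34 mm in front of the tray's grey front panel (216 mm wide, top 72 mm above the worktop), to which a 6 mm web joins it.
- thumb_pad (a point): centre of the top of the catch's black thumb pad (32 along x, 36 along y, 8 mm thick) at the right end of the front panel; 38 mm above the worktop when up. The panel's front face is 18 mm behind this point (+x): fingertips that press the pad can push the tray home against the panel.
- row_face (a point): point on the tray floor (10 mm above the worktop) under the free right side of the module bolted in at the left, mid-length. Flush modules have their centres 20 mm and then 60 mm to -y of it, 0 in x. The floor is 80 mm deep in x (panel to rear lip; 10 mm spare at each end of a module) and ends 130 mm to -y at a side lip; lips 8 mm high, 4 mm thick.
- tray_module: loose module standing on the tray floor, 5 to 13 mm short of the bolted one, its x along the tray's: aluminium block, 60 mm along x, 40 along y, 26 high, with a black grip rib on the middle of its top (34 along x, 10 thick across y, top 52 mm above the underside) and a brass stud near each end; same from either end; about 0.16 kg. Origin: centre of the underside, z up.
- spare_module: the spare, on the worktop at the right (on the way to the tray a chamber port stands 120 mm high; farther back a microscope hangs over the bench): aluminium block, 60 mm along x, 40 along y, 26 high, with a black grip rib on the middle of its top (34 along x, 10 thick across y, top 52 mm above the underside) and a brass stud near each end; same from either end; about 0.16 kg. Origin: centre of the underside, z up.
- kf_clamp: bystander: hinged metal flange clamp lying flat, 51 x 73 x 13 mm, origin under its middle.
- window_cap: bystander: round window cap, 61 mm in diameter, 13 mm high, origin under its centre.
- swab_box: bystander: small flat swab box, 90 x 45 x 22 mm, origin under its centre.
Mind the look-alikes: they are no part of the job. Leave any blue or turquoise look-alike of the spare_module alone.

How it is judged (in metres and radians):
On the way, in this order (a step that is already met when the one before it is completed fails the run):
1. the tray is pulled out and its catch has sprung up and locked (value of joint tray above 0.0885 m and value of joint release below 0.003 m), for 0.2 s.
2. with the tray locked out, the spare module stands in it and the three modules are flush side by side, let go (y of tray_module in the frame of row_face between -0.022 and -0.018 m and y of spare_module in the frame of row_face between -0.0635 and -0.0575 m and horizontal distance between tray_module and spare_module below 0.0425 m and x of tray_module in the frame of row_face between -0.011 and 0.011 m and x of spare_module in the frame of row_face between -0.011 and 0.011 m and z of tray_module in the frame of row_face between -0.003 and 0.003 m and z of spare_module in the frame of row_face between -0.003 and 0.003 m and angle between the x axis of each of tray_module, spare_module and the x axis of row_face, either way round below 0.06 rad and angle between each of tray_module, spare_module's own z axis and vertical below 0.06 rad and contact force between the fingers and spare_module below 0.3 N and contact force between the fingers and tray_module below 0.3 N and value of joint tray above 0.0875 m), for 0.2 s.
3. the catch is released and the tray goes back (value of joint tray below 0.07 m and value of joint release above 0.004 m).
At the end, for the whole second after the job is handed in: Tray within 4 mm of fully home. In it, flat on the floor (3 mm) between panel and rear lip (11 mm), the tray module is within 2 mm of the bolted one and the spare within 2.5 mm of that (3.5 mm in all), both parallel to the tray and upright within 0.06 rad, released, at rest (value of joint tray below 0.004 m and y of tray_module in the frame of row_face between -0.022 and -0.018 m and y of spare_module in the frame of row_face between -0.0635 and -0.0575 m and horizontal distance between tray_module and spare_module below 0.0425 m and x of tray_module in the frame of row_face between -0.011 and 0.011 m and x of spare_module in the frame of row_face between -0.011 and 0.011 m and z of tray_module in the frame of row_face between -0.003 and 0.003 m and z of spare_module in the frame of row_face between -0.003 and 0.003 m and angle between the x axis of each of tray_module, spare_module and the x axis of row_face, either way round below 0.06 rad and angle between each of tray_module, spare_module's own z axis and vertical below 0.06 rad and contact force between the fingers and spare_module below 0.3 N and contact force between the fingers and tray_module below 0.3 N and linear speed of each of tray_module, spare_module below 0.02 m/s); the robot touches nothing.
It fails at once if a module is tipped over (angle between any of tray_module, spare_module's own z axis and vertical above 0.6 rad).
It fails at once if a bystander (flange clamp, window cap, swab box) is moved by more than 20 mm (distance of any of kf_clamp, window_cap, swab_box from where it was at the start of the episode above 0.02 m).
It also fails if it takes over 66 s, if anything falls off the work surface, if the arm or the gripper's body presses on something with over 40 N, if the wrist force passes 120 N, or if a joint passes its speed limit or range.

## Working session

There is one attempt and no reset: what is moved stays moved. The work goes in short steps, Python scripts to look and compute and a tool call to move; the robot and the scene stay as the last step left them, time stands still between calls to the robot, and variables do not carry over. Pictures are saved under pics/ and viewed, and the job is handed in when it is done.

Besides the shell and the picture viewer there is one more tool, called after "Call:" as a command line: name --argument value ..., lists and objects as JSON in quotes. jog_arm: Moves the arm, as the interface text tells. Shifts and turns lie within -1 to 1; 1 stands for 20 cm of shift or pi/4 rad of turn. Its arguments: {"type":"object","properties":{"rows":{"type":"array"},"fingers":{"type":"number"},"force":{"type":"number"}},"required":["rows"]}

```bash
ls; mkdir -p pics
python3 - <<'E'
from rig import *
import cv2
for n in("side","top"):
    im=read_camera(n);cv2.imwrite(f"pics/{n}0.png",im);m=camera_model(n);print(n,m)
print(read_state())
E
```

```text
pics
side {'fx': 412.74408831508134, 'fy': 412.74408831508134, 'cx': 276.98222366096064, 'cy': 209.33597805357238, 'extrinsics': array([[-9.96814507e-01, -7.97316188e-02,  1.92530761e-03,
         5.57231684e+02],
       [ 4.24337602e-02, -5.09763049e-01,  8.59267717e-01,
        -1.11937881e+02],
       [-6.75293554e-02,  8.56612224e-01,  5.11522515e-01,
        -1.29375965e+03],
       [ 0.00000000e+00,  0.00000000e+00,  0.00000000e+00,
         1.00000000e+00]])}
top {'fx': 531.1526673868391, 'fy': 531.1526673868391, 'cx': 285.76711994162815, 'cy': 208.8534775254671, 'extrinsics': array([[ 1.09991980e-02, -9.99932641e-01, -3.70564888e-03,
        -5.57809965e+01],
       [ 9.74898644e-01,  9.89952647e-03,  2.22428939e-01,
        -5.55258281e+02],
       [-2.22377272e-01, -6.05917200e-03,  9.74941863e-01,
        -1.36530921e+03],
       [ 0.00000000e+00,  0.00000000e+00,  0.00000000e+00,
         1.00000000e+00]])}
{'time_s': 0.1, 'q': array([-1.00535855e+00,  3.85512524e-01,  6.77358871e-03, -4.47222151e-04,
       -1.19401351e+00, -2.58619158e-01]), 'joint_velocities': array([-0.00208458, -0.00218895,  0.00430707,  0.00162082, -0.00064263,
       -0.00046951]), 'joint_efforts': array([-7.41279637e-04, -3.91691494e+01,  1.87935734e+01,  4.23194200e+00,
        1.34569954e-02, -5.85948715e-05]), 'eef_pos': array([ 188.6409941 , -595.30477057,  229.55167028]), 'tool_rot': array([-2.01231687e-04, -1.52726701e-01,  9.88267957e-01,  9.79440889e-04]), 'force': array([ 0.15743104, -0.4375563 ,  0.3406799 ]), 'ft_torque': array([-0.02052897,  0.01765703,  0.03993415]), 'finger_gap': 86.9921499964044}
```

View pics/side0.png

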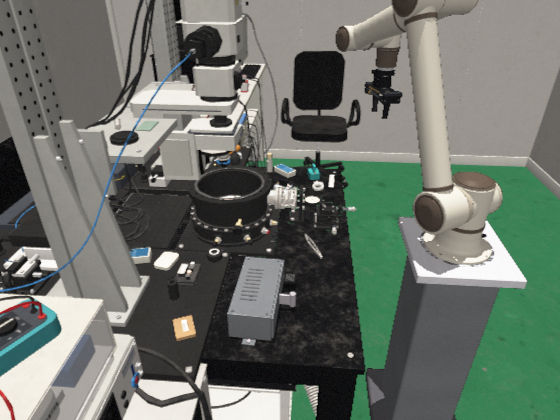

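View pics/top0.png

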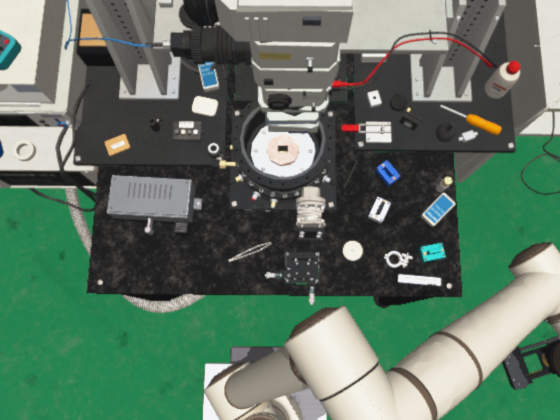

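The top view shows the chassis at about (150,197), the post at (150,226) and the pad at (182,228). These could be taken for the spare: silver block (379,209), blue block (388,172), turquoise block (432,252), white flat box (419,280, probably the swab box). By the description it is the silver one. I'll check it in close crops.

Run:
```python
import cv2
a=cv2.imread("pics/top0.png")
c=cv2.resize(a[150:300,340:470],None,fx=5,fy=5,interpolation=cv2.INTER_CUBIC)[:600]
cv2.imwrite("pics/c1.png",cv2.resize(a[155:290,340:470],None,fx=4.4,fy=4.4,interpolation=cv2.INTER_CUBIC))
cv2.imwrite("pics/c2.png",cv2.resize(a[165:245,95:215],None,fx=6.5,fy=6.5,interpolation=cv2.INTER_CUBIC))
b=cv2.imread("pics/side0.png")
cv2.imwrite("pics/c3.png",cv2.resize(b[245:355,215:315],None,fx=5.4,fy=5.4,interpolation=cv2.INTER_CUBIC))
cv2.imwrite("pics/c4.png",cv2.resize(b[150:260,260:370],None,fx=5.4,fy=5.4,interpolation=cv2.INTER_CUBIC))
```

```text
(no output)
```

View pics/c1.png

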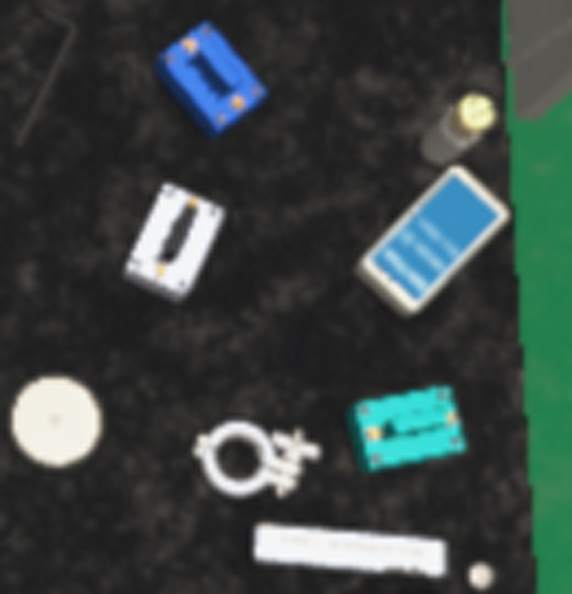

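View pics/c2.png

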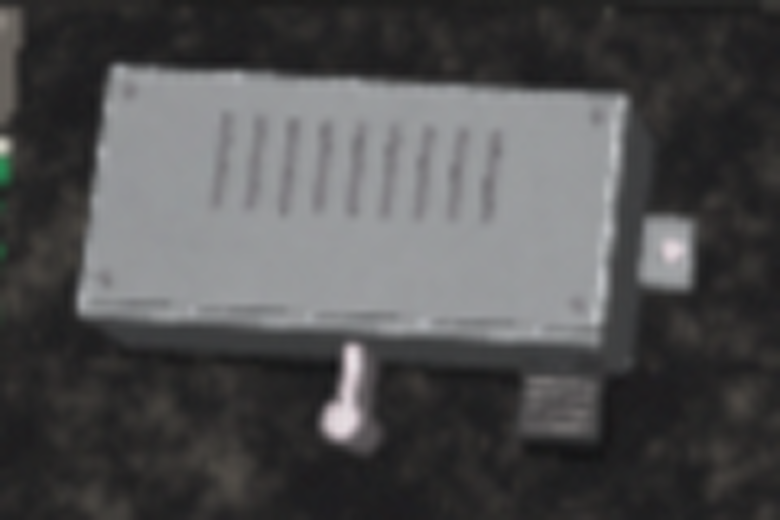

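View pics/c3.png

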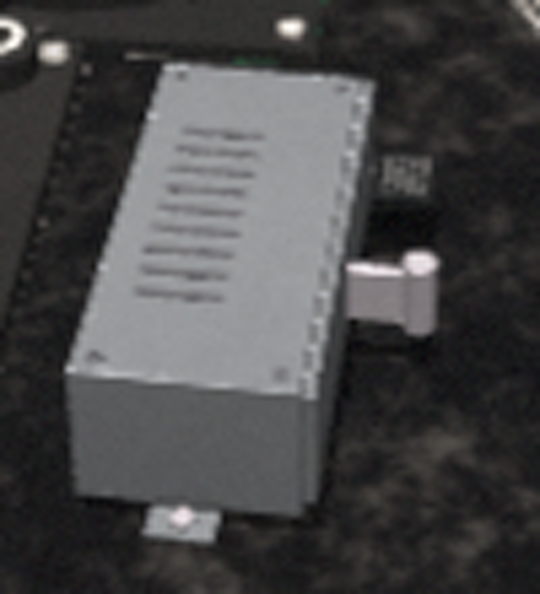

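View pics/c4.png

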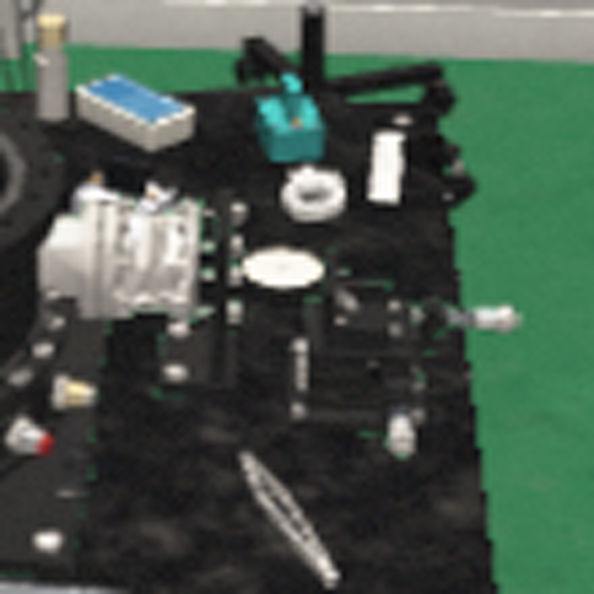

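The crop confirms that the silver block with the black rib and two brass studs, at top pixel (379,209), is the spare. The post top is at crop (343,420), the pad at (562,405), and the chassis lid corners are clear.

```bash
cat > h.py <<'E'
import numpy as np, cv2
from rig import *
def ray(n,u,v):
    m=camera_model(n);E=m["extrinsics"];R=E[:3,:3];t=E[:3,3]
    d=np.array([(u-m["cx"])/m["fx"],-(v-m["cy"])/m["fy"],-1.]);return -R.T@t,R.T@d
def onz(n,u,v,z):
    o,d=ray(n,u,v);return o+d*(z-o[2])/d[2]
def proj(n,p):
    m=camera_model(n);q=m["extrinsics"][:3,:3]@np.array(p,float)+m["extrinsics"][:3,3]
    return m["cx"]+m["fx"]*q[0]/-q[2],m["cy"]-m["fy"]*q[1]/-q[2]
def two(a,b):
    o1,d1=ray("top",*a);o2,d2=ray("side",*b);d1/=np.linalg.norm(d1);d2/=np.linalg.norm(d2)
    s=np.linalg.lstsq(np.c_[d1,-d2],o2-o1,rcond=None)[0];p,q=o1+s[0]*d1,o2+s[1]*d2
    return (p+q)/2,np.linalg.norm(p-q)
E
python3 - <<'E'
from h import *
np.set_printoptions(precision=1,suppress=True)
f=lambda x,y,s,ox,oy:(ox+(x+.5)/s-.5,oy+(y+.5)/s-.5)
C=[onz("top",*f(x,y,6.5,95,165),73) for x,y in[(110,65),(628,95),(603,345),(80,315)]]
print(np.array(C),[np.linalg.norm(C[i]-C[(i+1)%4]) for i in range(4)])
d=C[1]-C[0];print("ang",np.arctan2(d[0],-d[1]));d=C[2]-C[3];print(np.arctan2(d[0],-d[1]))
print("post",onz("top",*f(343,420,6.5,95,165),54),two(f(343,420,6.5,95,165),f(421,263,5.4,215,245)))
print("pad",onz("top",*f(562,405,6.5,95,165),32))
# side lid corners
S=[onz("side",*f(x,y,5.4,215,245),73) for x,y in[(65,375),(165,65),(373,80),(318,395)]];print(np.array(S))
a=cv2.imread("pics/top0.png");m=(a[180:235,360:400].min(2)>110).astype(np.uint8)
n,l,st,ce=cv2.connectedComponentsWithStats(m);k=1+st[1:,4].argmax();print(st[k],ce[k])
c=cv2.findContours((l==k).astype(np.uint8),0,2)[0][0];r=cv2.minAreaRect(c);B=cv2.boxPoints(r)+[360,180];print(r)
P=np.array([onz("top",u,v,26) for u,v in B]);print(P,[np.linalg.norm(P[i]-P[(i+1)%4]) for i in range(4)],P.mean(0))
for i in range(2):
    d=P[i+1]-P[i];print(np.arctan2(d[1],d[0]))
print("rib",onz("top",*f(180,235,4.4,340,155),52), "studs",onz("top",*f(193,203,4.4,340,155),30),onz("top",*f(160,270,4.4,340,155),30))
print("port",onz("top",311,205,120))
for nm,u,v in(("cap",352,251),("clamp",398,259)):print(nm,onz("top",u,v,13))
E
```

```text
[[643.9 423.5  73. ]
 [633.1 206.6  73. ]
 [526.7 211.5  73. ]
 [537.1 426.8  73. ]] [np.float64(217.1053007323677), np.float64(106.43156034499768), np.float64(215.57551708074425), np.float64(106.84415305143202)]
ang -0.049975938917369685
-0.04814356683025399
post [498. 321.  54.] (array([496.3, 321. ,  54.1]), np.float64(3.329185611840007))
pad [509.4 235.4  32. ]
[[640.  423.1  73. ]
 [629.3 207.8  73. ]
 [524.2 211.4  73. ]
 [533.  425.8  73. ]]
[  9  17  22  25 311] [19.2 29.3]
((19.200002670288086, 29.10000228881836), (15.652474403381348, 22.360679626464844), 26.56505012512207)
[[ 547.4 -273.7   26. ]
 [ 604.4 -302.7   26. ]
 [ 584.8 -340.9   26. ]
 [ 528.1 -311.6   26. ]] [np.float64(63.965049332223835), np.float64(42.85235818848305), np.float64(63.76735267215659), np.float64(42.48944262434368)] [ 566.2 -307.2   26. ]
-0.4708045447581836
-2.0451713431701357
rib [ 563.1 -306.3   52. ] studs [ 588.9 -319.    30. ] [ 545.7 -297.1   30. ]
port [ 553.5 -115.3  120. ]
cap [ 450.8 -231.9   13. ]
clamp [ 430.2 -356.7   13. ]
```

Measurements agree: lid 216 mm wide, post height 54 from two views, spare 64×43 seen. Results:
- **Chassis:** yaw −0.049, front edge mid-width (530,319).
- **Post:** (497,321).
- **Spare:** (565,−306.5), yaw −0.471.

Next I'll write a helper that turns world goals into jog units.

```bash
cat >> h.py <<'E'
from scipy.spatial.transform import Rotation as Ro
def go(*goals):
    s=read_state();w,x,y,z=s["tool_rot"];R=Ro.from_quat([x,y,z,w]);M=R.as_matrix()
    psi=np.arctan2(-M[0,1],M[1,1]);print("t",round(s["time_s"],2),"pos",s["eef_pos"].round(1),"psi",round(psi,3),"q",s["q"].round(2),"F",s["force"].round(1),"tq",s["ft_torque"].round(2),"gap",round(s["finger_gap"],1),"z",M[:,2].round(3))
    for g in goals:
        d=M.T@(np.array(g[:3])-s["eef_pos"])/200
        sp=0 if len(g)<4 else -((g[3]-psi+np.pi/2)%np.pi-np.pi/2)/(np.pi/4)
        print(g,"->",d.round(4),round(sp,4))
E
python3 -c "
from h import *
go((330,-470,230,-.049),(470,-330,230),(500,-150,230))"
```

```text
t 0.1 pos [ 188.6 -595.3  229.6] psi 0.307 q [-1.01  0.39  0.01 -0.   -1.19 -0.26] F [ 0.2 -0.4  0.3] tq [-0.02  0.02  0.04] gap 87.0 z [-0.001  0.002 -1.   ]
(330, -470, 230, -0.049) -> [-0.863   0.3839 -0.0016] 0.4528
(470, -330, 230) -> [-1.7416e+00  8.4000e-01 -7.0000e-04] 0
(500, -150, 230) -> [-2.1563e+00  1.6527e+00  8.0000e-04] 0
```

Call:
jog_arm --rows '[[[-0.25, 0.1, 0, 0.15], [-0.5, 0.22, 0, 0.3], [-0.7, 0.32, 0, 0.45], [-0.86, 0.38, 0, 0.453], [-0.86, 0.38, 0, 0.453]]]' --fingers -0.2 --force 30

```text
time_s: 0.6
eef_pos: [332.5, -468.2, 229.5]
tool_rot: [-0.0, 0.022, 1.0, 0.001]
force: [-0.5, -0.0, -0.2]
finger_gap: 56.0
```

```bash
python3 -c "
from h import *
go((450,-300,230,-.049),(480,-290,230),(500,-150,230))"
```

```text
t 0.6 pos [ 332.5 -468.2  229.5] psi -0.044 q [-0.67  0.3  -0.12 -0.   -1.15 -0.94] F [-0.5 -0.  -0.2] tq [-0.08 -0.    0.03] gap 56.0 z [-0.     0.003 -1.   ]
(450, -300, 230, -0.049) -> [-5.500e-01  8.662e-01 -7.000e-04] 0.0066
(480, -290, 230) -> [-6.976e-01  9.227e-01 -6.000e-04] 0
(500, -150, 230) -> [-7.6690e-01  1.6264e+00  1.1000e-03] 0
```

Call:
jog_arm --rows '[[[-0.18, 0.2, 0, 0.006], [-0.36, 0.44, 0, 0.006], [-0.52, 0.68, 0, 0.006], [-0.65, 0.92, 0, 0.006], [-0.7, 1, 0, 0.006]]]'

```text
time_s: 1.1
eef_pos: [481.6, -273.2, 229.6]
tool_rot: [-0.001, 0.025, 1.0, 0.001]
force: [0.6, -0.1, -0.9]
finger_gap: 52.2
```

Call:
jog_arm --rows '[[[-0.05, 0.25, 0, 0], [-0.06, 0.5, 0, 0], [-0.06, 0.75, 0, 0], [-0.06, 1, 0, 0]]]'

```text
time_s: 1.5
eef_pos: [502.9, -75.1, 229.8]
tool_rot: [-0.001, 0.025, 1.0, 0.001]
force: [1.2, -0.5, 0.1]
finger_gap: 51.7
```

Call:
jog_arm --rows '[[[0, 0.25, 0, 0], [0, 0.5, 0, 0], [0, 0.75, 0, 0], [0, 1, 0, 0]]]'

```text
time_s: 1.9
eef_pos: [512.5, 124.7, 230.2]
tool_rot: [-0.001, 0.025, 1.0, 0.001]
force: [0.6, 0.2, 0.3]
finger_gap: 52.3
```

```bash
python3 -c "
from h import *
go((497,321,150,-.049),(497,321,80,-.049))"
```

```text
t 1.9 pos [512.5 124.7 230.2] psi -0.05 q [ 0.54  0.22 -0.23 -0.   -1.12 -2.16] F [0.6 0.2 0.3] tq [-0.07 -0.14  0.02] gap 52.3 z [-0.002  0.002 -1.   ]
(497, 321, 150, -0.049) -> [0.1258 0.9753 0.4034] -0.0016
(497, 321, 80, -0.049) -> [0.1251 0.9745 0.7534] -0.0016
```

Call:
jog_arm --rows '[[[0.04, 0.25, 0.05, 0], [0.07, 0.5, 0.15, 0], [0.1, 0.75, 0.3, 0], [0.125, 0.975, 0.45, 0], [0.125, 0.975, 0.6, 0], [0.125, 0.975, 0.6, 0]]]'

```text
time_s: 2.5
eef_pos: [493.9, 320.2, 104.2]
tool_rot: [-0.006, 0.025, 1.0, -0.003]
force: [-0.6, -0.8, 0.2]
finger_gap: 52.1
```

```bash
python3 -c "
from h import *
go((497,321,33,-.049))
for n in ('top','side'):
  im=read_camera(n);u,v=map(int,proj(n,(497,321,50)));cv2.imwrite('pics/p_%s.png'%n,cv2.resize(im[max(v-60,0):v+60,u-70:u+70],None,fx=5,fy=5,interpolation=2))"
```

```text
t 2.5 pos [493.9 320.2 104.2] psi -0.049 q [ 0.85  0.45 -0.24 -0.01 -0.9  -2.46] F [-0.6 -0.8  0.2] tq [-0.17  0.07  0.02] gap 52.1 z [-0.011 -0.006 -1.   ]
(497, 321, 33, -0.049) -> [-0.019   0.0069  0.3557] -0.0
```

View pics/p_side.png

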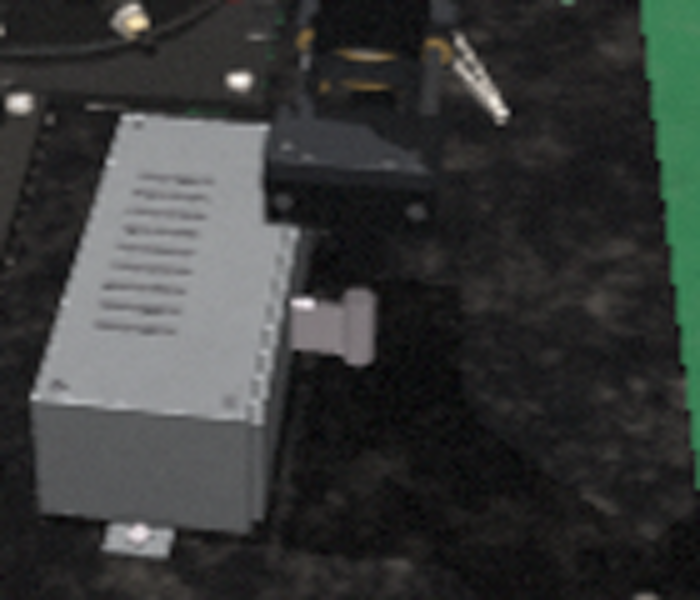

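View pics/p_top.png

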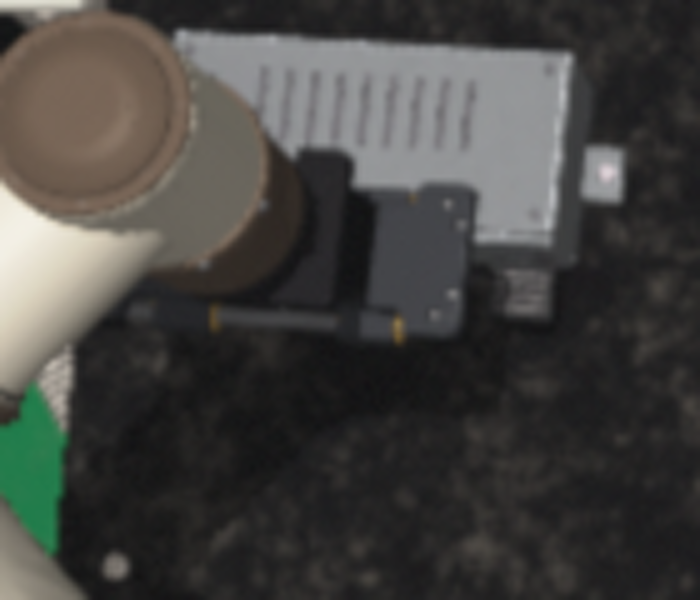

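The side view shows the post clear at crop (360,325), with the gripper above it. I'll descend on it and grip.

Call:
jog_arm --rows '[[[-0.019, 0.007, 0.1, 0], [-0.019, 0.007, 0.2, 0], [-0.019, 0.007, 0.28, 0], [-0.019, 0.007, 0.345, 0], [-0.019, 0.007, 0.355, 0], [-0.019, 0.007, 0.355, 0]]]'

```text
time_s: 3.2
eef_pos: [501.4, 321.4, 39.7]
tool_rot: [-0.001, 0.025, 1.0, 0.0]
force: [-0.8, 0.2, 1.0]
finger_gap: 52.1
```

Call:
jog_arm --rows '[[[0, 0, 0, 0], [0, 0, 0, 0], [0, 0, 0, 0], [0, 0, 0, 0]]]' --fingers 1

```text
time_s: 3.6
eef_pos: [501.5, 321.6, 40.1]
tool_rot: [-0.001, 0.025, 1.0, 0.001]
force: [-0.8, -0.4, -0.6]
finger_gap: 28.0
```

```bash
python3 -c "
from h import *
go((497,321,33,-.049))"
```

```text
t 3.6 pos [501.5 321.6  40.1] psi -0.05 q [ 0.84  0.53 -0.29 -0.   -0.75 -2.46] F [-0.8 -0.4 -0.6] tq [-0.03 -0.02  0.07] gap 28.0 z [-0.002  0.001 -1.   ]
(497, 321, 33, -0.049) -> [ 0.0223 -0.0039  0.0357] -0.0014
```

Call:
jog_arm --rows '[[[0.022, -0.003, 0.033, 0], [0.022, -0.003, 0.033, 0], [0.022, -0.003, 0.033, 0], [0.022, -0.003, 0.033, 0], [0.022, -0.003, 0.033, 0]]]'

```text
time_s: 4.1
eef_pos: [496.4, 321.8, 32.7]
tool_rot: [-0.001, 0.025, 1.0, 0.001]
force: [-2.3, 5.5, -5.0]
finger_gap: 15.2
```

```bash
python3 -c "
from h import *
c=np.array([np.cos(-.049),np.sin(-.049)])
go((*(np.array([497,321])-95*c),33,-.049))"
```

```text
t 4.1 pos [496.4 321.8  32.7] psi -0.05 q [ 0.85  0.54 -0.3  -0.   -0.73 -2.46] F [-2.3  5.5 -5. ] tq [1.51 0.65 0.03] gap 15.2 z [-0.003  0.002 -1.   ]
(np.float64(402.1140246828222), np.float64(325.6531374477801), 33, -0.049) -> [ 4.716e-01 -4.200e-03 -1.000e-04] -0.0013
```

Call:
jog_arm --rows '[[[0.06, 0, 0, 0], [0.14, 0, 0, 0], [0.22, 0, 0, 0], [0.3, 0, 0, 0], [0.37, 0, 0, 0], [0.43, 0, 0, 0], [0.465, 0, 0, 0], [0.465, 0, 0, 0], [0.465, 0, 0, 0]]]'

```text
time_s: 5.0
eef_pos: [402.7, 326.3, 32.7]
tool_rot: [-0.002, 0.025, 1.0, 0.0]
force: [-1.5, 3.2, -7.1]
finger_gap: 15.3
```

```bash
python3 -c "
from h import *
go((401,325.6,33,-.049))
for n in ('top','side'):
  im=read_camera(n);u,v=map(int,proj(n,(450,300,50)));cv2.imwrite('pics/q_%s.png'%n,cv2.resize(im[max(v-60,0):v+60,max(u-70,0):u+70],None,fx=5,fy=5,interpolation=2))"
```

```text
t 5.0 pos [402.7 326.3  32.7] psi -0.05 q [ 0.99  0.45 -0.49 -0.01 -0.64 -2.61] F [-1.5  3.2 -7.1] tq [0.94 0.34 0.04] gap 15.3 z [-0.004  0.001 -1.   ]
(401, 325.6, 33, -0.049) -> [ 0.0083 -0.004  -0.0016] -0.001
```

View pics/q_side.png

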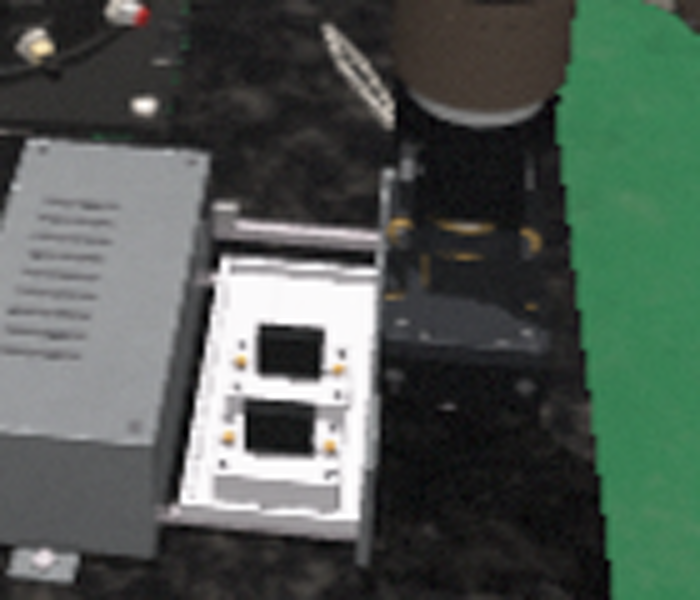

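View pics/q_top.png

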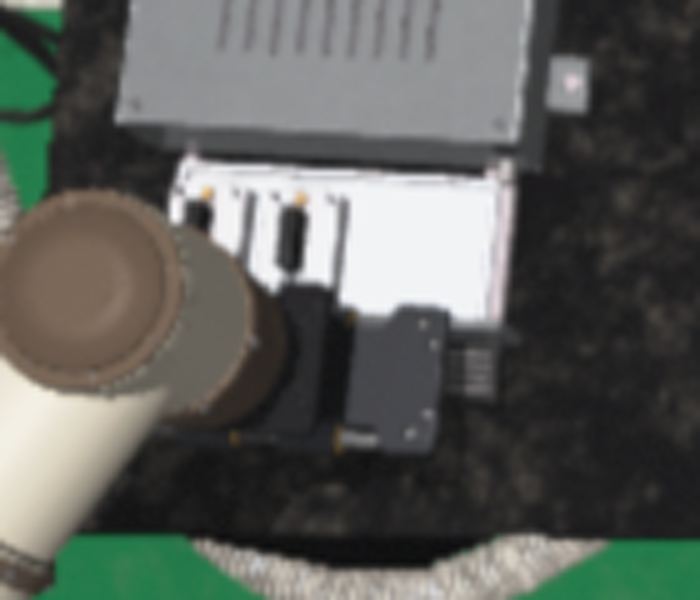

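The tray is out about 94 mm and two modules with ribs are visible. I'll let go, lift, and check the catch.

Call:
jog_arm --rows '[[[0, 0, 0, 0], [0, 0, 0, 0], [0, 0, 0, 0]]]' --fingers 0

```text
time_s: 5.4
eef_pos: [403.8, 326.1, 33.3]
tool_rot: [-0.002, 0.025, 1.0, 0.0]
force: [-0.6, -0.3, -1.3]
finger_gap: 31.5
```

Call:
jog_arm --rows '[[[0, 0, -0.15, 0], [0, 0, -0.4, 0], [0, -0.2, -0.65, 0], [-0.05, -0.45, -0.9, 0], [-0.1, -0.7, -0.95, 0], [-0.15, -0.95, -0.95, 0], [-0.2, -1, -0.95, 0]]]'

```text
time_s: 6.1
eef_pos: [433.8, 121.9, 225.1]
tool_rot: [-0.0, 0.025, 1.0, 0.001]
force: [0.6, -0.2, 0.3]
finger_gap: 43.4
```

Call:
jog_arm --rows '[[[-0.08, -0.25, 0, 0], [-0.16, -0.5, 0, 0], [-0.2, -0.75, 0, 0], [-0.25, -1, 0, 0], [-0.25, -1, 0, 0]]]'

```text
time_s: 6.6
eef_pos: [473.5, -84.8, 224.9]
tool_rot: [-0.0, 0.028, 1.0, 0.001]
force: [-0.9, 0.7, -1.2]
finger_gap: 43.5
```

```bash
python3 -c "
from h import *
go((480,-100,225,-.049))
for n in ('top','side'):
  im=read_camera(n);cv2.imwrite('pics/r_%s_full.png'%n,im);u,v=map(int,proj(n,(450,300,50)));print(n,u-70,v-60);cv2.imwrite('pics/r_%s.png'%n,cv2.resize(im[max(v-60,0):v+60,max(u-70,0):u+70],None,fx=5,fy=5,interpolation=2))"
```

```text
t 6.6 pos [473.5 -84.8 224.9] psi -0.056 q [ 0.16  0.14 -0.34 -0.   -1.09 -1.79] F [-0.9  0.7 -1.2] tq [ 0.07 -0.04  0.03] gap 43.5 z [-0.001  0.001 -1.   ]
(480, -100, 225, -0.049) -> [-0.0368 -0.0743 -0.0004] -0.009
top 84 187
side 240 229
```

View pics/r_side.png

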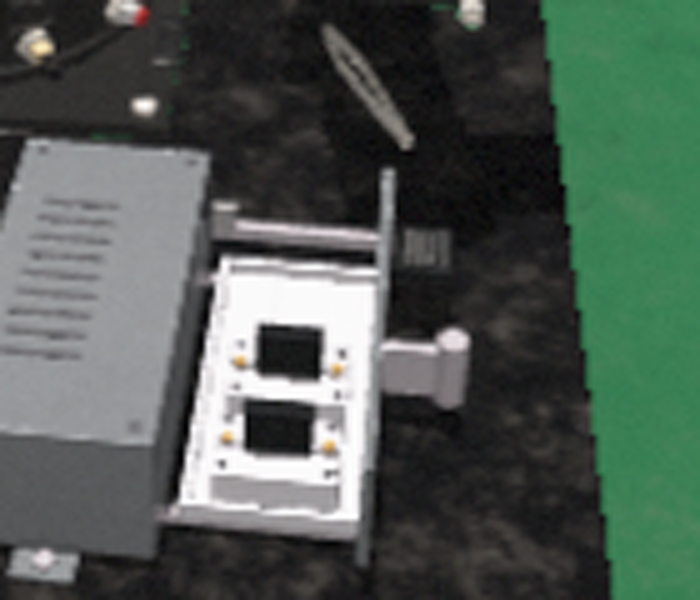

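View pics/r_top.png

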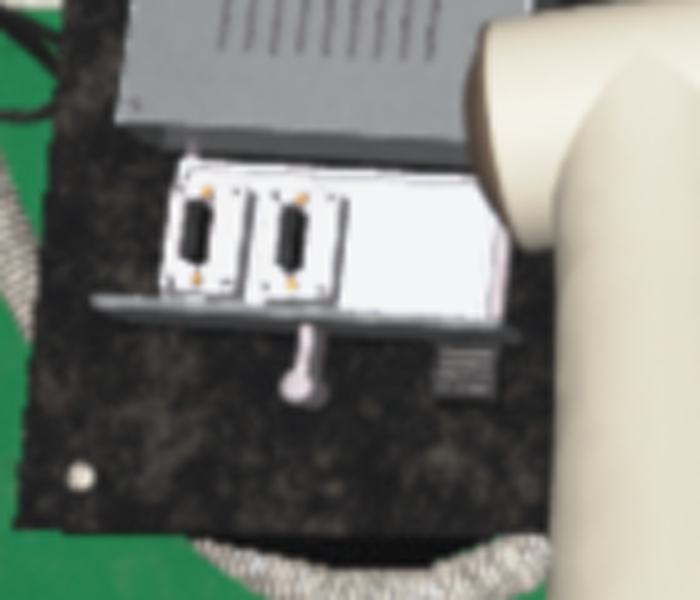

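Run:
```python
from h import *
np.set_printoptions(precision=1,suppress=True)
T=lambda x,y:(84+(x+.5)/5-.5,187+(y+.5)/5-.5)
S=lambda x,y:(240+(x+.5)/5-.5,229+(y+.5)/5-.5)
xc=np.array([np.cos(-.049),np.sin(-.049)]);yc=np.array([-xc[1],xc[0]])
O=np.array([530.3,319.])
def loc(p):d=p[:2]-O;return np.array([d@xc,d@yc])
for nm,p in(("post",two(T(298,387),S(453,338))),("pad",two(T(466,370),S(428,232)))):print(nm,p,loc(p[0]))
for nm,x,y in(("rib bolted",196,232),("rib loose",291,239)):
    p=onz("top",*T(x,y),62);print(nm,p,loc(p))
for nm,pts in(("bolt studs",[(207,190),(197,280)]),("loose studs",[(301,198),(291,285)])):
    q=np.array([onz("top",*T(*t),40) for t in pts]);print(nm,q,loc(q.mean(0)))
for nm,pts in(("bolt studs s",[(228,437),(329,447)]),("loose studs s",[(240,362),(338,370)])):
    q=np.array([onz("side",*S(*t),40) for t in pts]);print(nm,q,loc(q.mean(0)))
go((565,-306.5,120,-.471),(530,-230,225,-.471))
```

```text
post (array([403.1, 325.3,  55.3]), np.float64(2.278732747663726)) [-127.4    0.1]
pad (array([413.5, 238.3,  49.3]), np.float64(2.87801792845585)) [-112.7  -86.4]
rib bolted [485.5 383.6  62. ] [-47.9  62.3]
rib loose [482.3 332.6  62. ] [-48.6  11.2]
bolt studs [[512.6 386.4  40. ]
 [463.2 387.9  40. ]] [-45.7  66. ]
loose studs [[508.7 335.   40. ]
 [461.  337.   40. ]] [-46.2  14.7]
bolt studs s [[508.7 385.6  40. ]
 [460.9 388.2  40. ]] [-48.8  65.6]
loose studs s [[506.  334.7  40. ]
 [457.6 336.3  40. ]] [-49.3  14.1]
t 6.7 pos [473.5 -82.1 224.8] psi -0.054 q [ 0.2  0.1 -0.3 -0.  -1.1 -1.8] F [-0.5 -0.1 -0. ] tq [ 0. -0. -0.] gap 43.5 z [-0.  0. -1.]
(565, -306.5, 120, -0.471) -> [-0.5 -1.1  0.5] 0.531
(530, -230, 225, -0.471) -> [-0.3 -0.7 -0. ] 0.531
```

The catch tab has sprung up beside the chassis, at side crop (225,215), and the pad sits higher. The tray is out about 94 mm and the gap in the row is about 11 mm. Next is the spare.

Call:
jog_arm --rows '[[[-0.1, -0.2, 0, 0.15], [-0.2, -0.45, 0, 0.3], [-0.3, -0.7, 0, 0.45], [-0.4, -0.95, 0, 0.531], [-0.45, -1, 0, 0.531], [-0.45, -1, 0, 0.531], [-0.45, -1, 0, 0.531]]]'

```text
time_s: 7.4
eef_pos: [552.7, -285.4, 223.8]
tool_rot: [-0.001, 0.233, 0.973, 0.001]
force: [-0.4, 0.8, 0.8]
finger_gap: 43.7
```

```bash
python3 -c "
from h import *
go((565,-306.5,110,-.471),(565,-306.5,36,-.471))
im=read_camera('top');cv2.imwrite('pics/s.png',cv2.resize(im[150:270,310:450],None,fx=5,fy=5,interpolation=2))"
```

```text
t 7.4 pos [ 552.7 -285.4  223.8] psi -0.47 q [-0.22  0.39 -0.01 -0.   -1.18 -1.82] F [-0.4  0.8  0.8] tq [-0.03 -0.03  0.  ] gap 43.7 z [-0.002  0.003 -1.   ]
(565, -306.5, 110, -0.471) -> [-0.1041 -0.0674  0.5685] 0.0012
(565, -306.5, 36, -0.471) -> [-0.1051 -0.0681  0.9385] 0.0012
```

View pics/s.png

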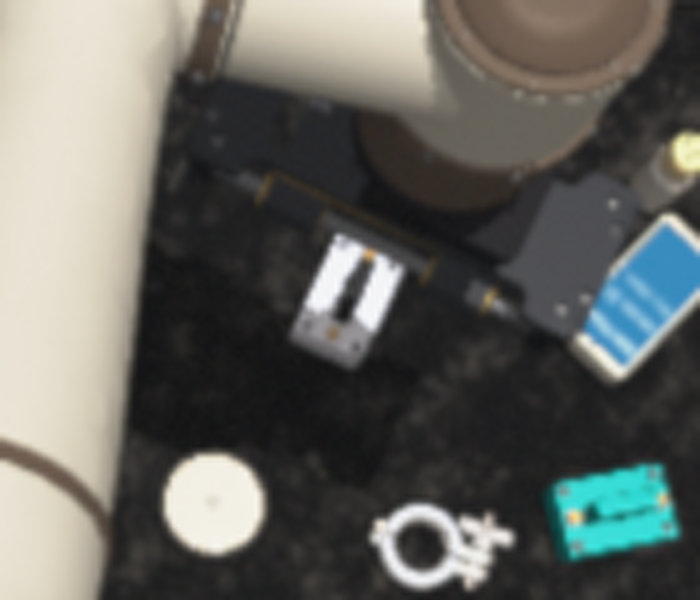

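The top view shows the spare straight below the jaws at crop (350,300). It is undisturbed and has nothing near it. Descending.

Call:
jog_arm --rows '[[[-0.05, -0.03, 0.2, 0], [-0.1, -0.065, 0.4, 0], [-0.104, -0.068, 0.57, 0], [-0.104, -0.068, 0.7, 0], [-0.104, -0.068, 0.72, 0], [-0.104, -0.068, 0.72, 0]]]'

```text
time_s: 8.05
eef_pos: [565.0, -304.8, 80.5]
tool_rot: [-0.001, 0.231, 0.973, 0.001]
force: [0.4, 0.5, 1.5]
finger_gap: 43.8
```

```bash
python3 -c "
from h import *
go((565,-306.5,36,-.471))
im=read_camera('top');cv2.imwrite('pics/s2.png',cv2.resize(im[150:270,310:450],None,fx=5,fy=5,interpolation=2))
im=read_camera('side');u,v=map(int,proj('side',(565,-306,30)));print(u,v);cv2.imwrite('pics/s3.png',cv2.resize(im[v-60:v+60,u-70:u+70],None,fx=5,fy=5,interpolation=2))
"
```

```text
t 8.05 pos [ 565.  -304.8   80.5] psi -0.467 q [-0.24  0.55 -0.13 -0.   -0.9  -1.79] F [0.4 0.5 1.5] tq [-0.08 -0.04 -0.  ] gap 43.8 z [-0.002  0.003 -1.   ]
(565, -306.5, 36, -0.471) -> [-0.0046 -0.0077  0.2226] 0.0052
281 184
```

View pics/s2.png

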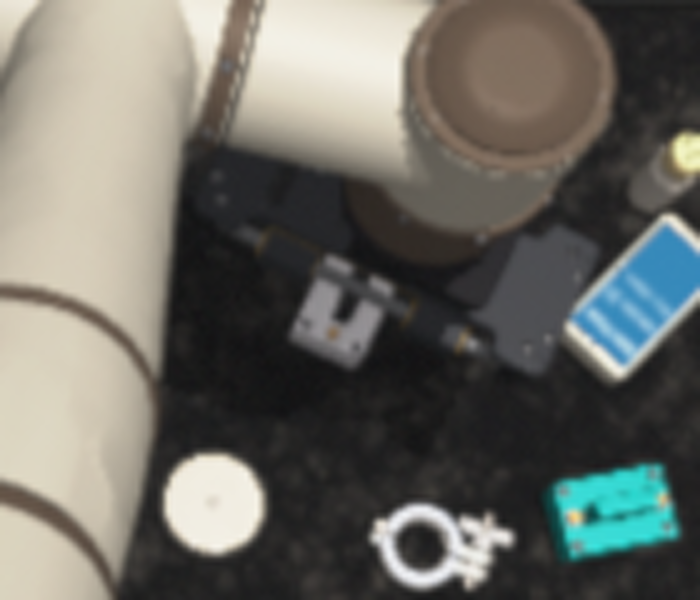

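View pics/s3.png

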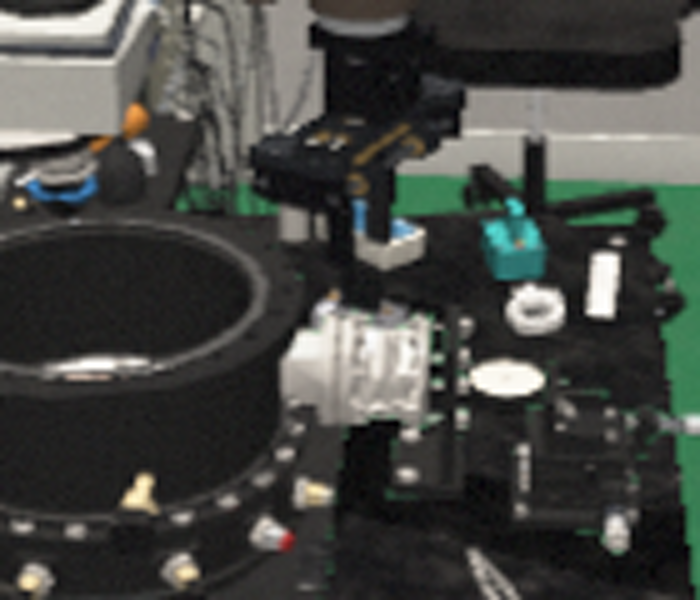

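Call:
jog_arm --rows '[[[-0.004, -0.007, 0.1, 0.005], [-0.004, -0.007, 0.18, 0.005], [-0.004, -0.007, 0.21, 0.005], [-0.004, -0.007, 0.216, 0.005], [-0.004, -0.007, 0.216, 0.005], [-0.004, -0.007, 0.216, 0.005]]]'

```text
time_s: 8.75
eef_pos: [567.2, -307.5, 40.6]
tool_rot: [0.002, 0.233, 0.972, 0.001]
force: [-0.2, 1.0, -0.0]
finger_gap: 43.3
```

Call:
jog_arm --rows '[[[0, 0, 0, 0], [0, 0, 0, 0], [0, 0, 0, 0], [0, 0, 0, 0], [0, 0, 0, 0], [0, 0, 0, 0], [0, 0, 0, 0]]]' --fingers 1 --force 25

```text
time_s: 9.45
eef_pos: [566.9, -307.5, 40.3]
tool_rot: [0.002, 0.233, 0.972, 0.001]
force: [0.4, -0.0, -0.7]
finger_gap: 10.1
```

Call:
jog_arm --rows '[[[0, 0, -0.05, 0], [0, 0, -0.1, 0], [0, 0, -0.2, 0], [0, 0, -0.4, 0], [0, 0, -0.65, 0], [0, 0, -0.9, 0], [0, 0, -0.9, 0]]]'

```text
time_s: 10.15
eef_pos: [570.2, -309.7, 231.2]
tool_rot: [0.011, 0.233, 0.972, -0.001]
force: [1.1, -0.8, -1.7]
finger_gap: 9.9
```

```bash
python3 -c "
from h import *
go((490,-200,217,-.049),(490,-100,217),(490,0,217))
"
```

```text
t 10.15 pos [ 570.2 -309.7  231.2] psi -0.47 q [-0.25  0.41  0.05  0.   -1.19 -1.79] F [ 1.1 -0.8 -1.7] tq [-0.07 -0.1   0.03] gap 9.9 z [ 0.021 -0.007 -1.   ]
(490, -200, 217, -0.049) -> [0.6073 0.307  0.0587] -0.5359
(490, -100, 217) -> [0.8336 0.7528 0.0551] 0
(490, 0, 217) -> [1.06   1.1986 0.0515] 0
```

Call:
jog_arm --rows '[[[0.15, 0.08, 0, -0.15], [0.35, 0.15, 0, -0.3], [0.5, 0.25, 0, -0.45], [0.6, 0.35, 0, -0.536], [0.68, 0.5, 0, -0.536], [0.75, 0.7, 0, -0.536], [0.83, 0.75, 0, -0.536]]]'

```text
time_s: 10.85
eef_pos: [490.9, -98.3, 228.8]
tool_rot: [0.012, 0.023, 1.0, -0.003]
force: [-0.3, 1.0, -1.3]
finger_gap: 9.9
```

Call:
jog_arm --rows '[[[0.05, 0.25, 0, 0], [0.1, 0.5, 0, 0], [0.15, 0.75, 0, 0], [0.2, 1, 0, 0], [0.2, 1, 0, 0]]]'

```text
time_s: 11.35
eef_pos: [459.7, 107.6, 227.5]
tool_rot: [0.013, 0.02, 1.0, -0.002]
force: [1.2, -1.2, -1.9]
finger_gap: 10.2
```

```bash
python3 -c "
from h import *
O=np.array([530.3,319.]);xc=np.array([np.cos(-.049),np.sin(-.049)]);yc=np.array([-xc[1],xc[0]])
p=O-48*xc-41*yc;print(p)
go((*p,200,-.049),(*p,100,-.049))
"
```

```text
[480.34941631 280.40026957]
t 11.35 pos [459.7 107.6 227.5] psi -0.04 q [ 0.59  0.11 -0.38  0.02 -1.06 -2.21] F [ 1.2 -1.2 -1.9] tq [-0.02  0.05  0.01] gap 10.2 z [ 0.026 -0.005 -1.   ]
(np.float64(480.3494163096471), np.float64(280.4002695735701), 200, -0.049) -> [-0.0648  0.8682  0.136 ] 0.0109
(np.float64(480.3494163096471), np.float64(280.4002695735701), 100, -0.049) -> [-0.0518  0.87    0.6358] 0.0109
```

Call:
jog_arm --rows '[[[-0.02, 0.25, 0, 0.01], [-0.04, 0.5, 0.05, 0.01], [-0.05, 0.75, 0.1, 0.01], [-0.06, 0.87, 0.2, 0.01], [-0.06, 0.87, 0.4, 0.01], [-0.055, 0.87, 0.6, 0.01]]]'

```text
time_s: 11.95
eef_pos: [481.2, 281.6, 106.8]
tool_rot: [0.014, 0.024, 1.0, -0.001]
force: [0.3, -0.1, -2.7]
finger_gap: 9.9
```

```bash
python3 -c "
from h import *
p=(480.3,280.4)
go((*p,90,-.049),(*p,60,-.049))
"
```

```text
t 11.95 pos [481.2 281.6 106.8] psi -0.047 q [ 0.83  0.38 -0.35  0.03 -0.82 -2.47] F [ 0.3 -0.1 -2.7] tq [-0.05  0.03 -0.02] gap 9.9 z [ 0.027 -0.003 -1.   ]
(480.3, 280.4, 90, -0.049) -> [ 0.0066 -0.006   0.0837] 0.0023
(480.3, 280.4, 60, -0.049) -> [ 0.0107 -0.0059  0.2336] 0.0023
```

Call:
jog_arm --rows '[[[0.01, -0.006, 0.1, 0.002], [0.01, -0.006, 0.12, 0.002], [0.01, -0.006, 0.12, 0.002]]]'

```text
time_s: 12.25
eef_pos: [480.2, 280.2, 82.9]
tool_rot: [0.014, 0.024, 1.0, -0.001]
force: [-0.0, 0.1, -1.4]
finger_gap: 9.8
```

```bash
python3 -c "
from h import *
p=(480.3,280.4)
go((*p,52,-.049))
for n in ('top','side'):
  im=read_camera(n);u,v=map(int,proj(n,(450,300,50)));cv2.imwrite('pics/t_%s.png'%n,cv2.resize(im[max(v-60,0):v+60,max(u-70,0):u+70],None,fx=5,fy=5,interpolation=2))"
```

```text
t 12.25 pos [480.2 280.2  82.9] psi -0.049 q [ 0.83  0.41 -0.38  0.03 -0.76 -2.48] F [-0.   0.1 -1.4] tq [-0.02  0.01 -0.01] gap 9.8 z [ 0.028 -0.003 -1.   ]
(480.3, 280.4, 52, -0.049) -> [0.004  0.0014 0.1546] 0.0002
```

View pics/t_side.png

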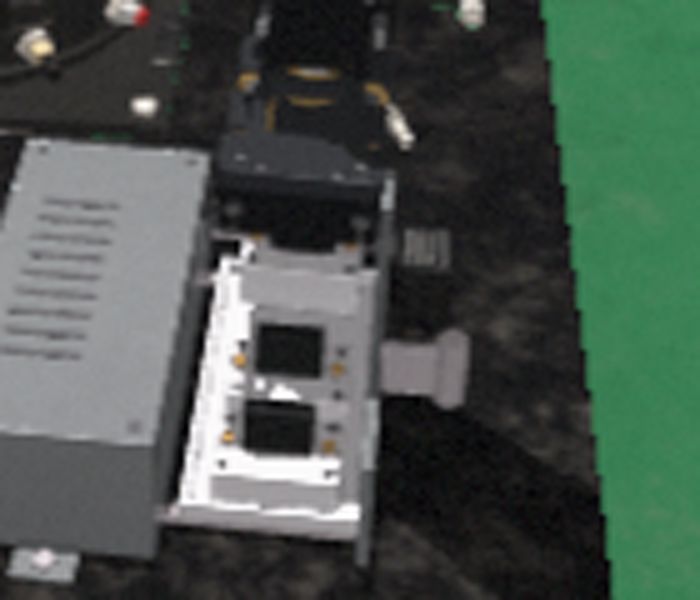

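View pics/t_top.png

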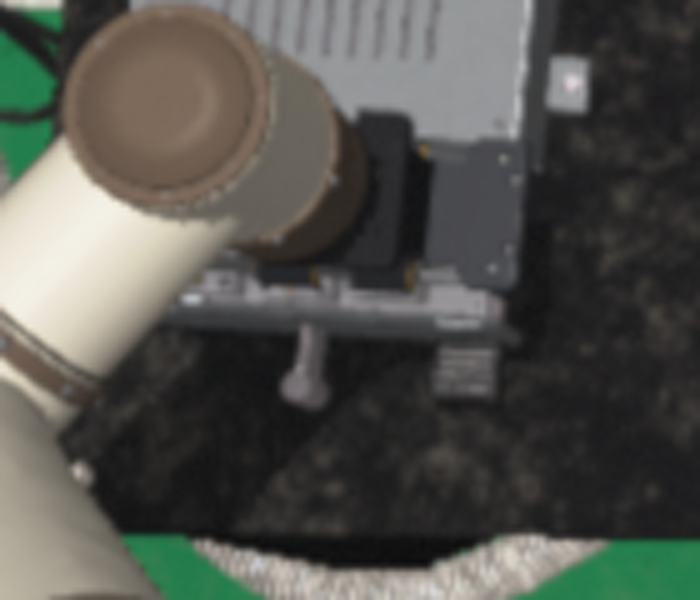

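```bash
python3 -c "
from h import *
S=lambda x,y:(240+(x+.5)/5-.5,229+(y+.5)/5-.5)
O=np.array([530.3,319.]);xc=np.array([np.cos(-.049),np.sin(-.049)]);yc=np.array([-xc[1],xc[0]])
for pts,z in (([(257,240),(352,247)],72.6),([(240,362),(338,370)],40),([(228,437),(329,447)],40)):
  q=np.mean([onz('side',*S(*t),z) for t in pts],axis=0);d=q[:2]-O;print(q,d@xc,d@yc)
"
```

```text
[476.8165791 281.0265969  72.6      ] -51.559274647520816 -40.547464189539824
[481.76857402 335.49915067  40.        ] -49.28131056285726 14.102259023270088
[484.81706405 386.89894439  40.        ] -48.754061668239466 65.58967588384047
```

In the side view the spare's studs are at crop (257,240) and (352,247). It hangs 14.6 mm to the right of the loose module and 2 mm nearer the panel than it. I'll lower it with a small +x correction.

Call:
jog_arm --rows '[[[-0.005, 0, 0.05, 0], [-0.007, 0, 0.1, 0], [-0.007, 0, 0.13, 0], [-0.007, 0, 0.142, 0], [-0.007, 0, 0.142, 0], [-0.007, 0, 0.142, 0]]]'

```text
time_s: 12.95
eef_pos: [483.4, 281.1, 56.2]
tool_rot: [0.015, 0.024, 1.0, 0.0]
force: [-0.9, -0.4, -1.3]
finger_gap: 9.6
```

Call:
jog_arm --rows '[[[0, 0, 0.01, 0], [0, 0, 0.018, 0], [0, 0, 0.018, 0], [0, 0, 0.018, 0]]]'

```text
time_s: 13.35
eef_pos: [483.5, 281.2, 52.6]
tool_rot: [0.015, 0.024, 1.0, 0.0]
force: [-0.2, -0.9, -1.6]
finger_gap: 9.7
```

```bash
python3 -c "
from h import *
go((480.3,280.4,52,-.049))
for n in ('side',):
  im=read_camera(n);u,v=map(int,proj(n,(450,300,50)));cv2.imwrite('pics/u_%s.png'%n,cv2.resize(im[max(v-60,0):v+60,max(u-70,0):u+70],None,fx=5,fy=5,interpolation=2))"
```

```text
t 13.35 pos [483.5 281.2  52.6] psi -0.048 q [ 0.83  0.46 -0.41  0.04 -0.69 -2.48] F [-0.2 -0.9 -1.6] tq [-0.06  0.09  0.01] gap 9.7 z [ 0.03 -0.   -1.  ]
(480.3, 280.4, 52, -0.049) -> [ 0.0159 -0.0046  0.0025] 0.0007
```

View pics/u_side.png

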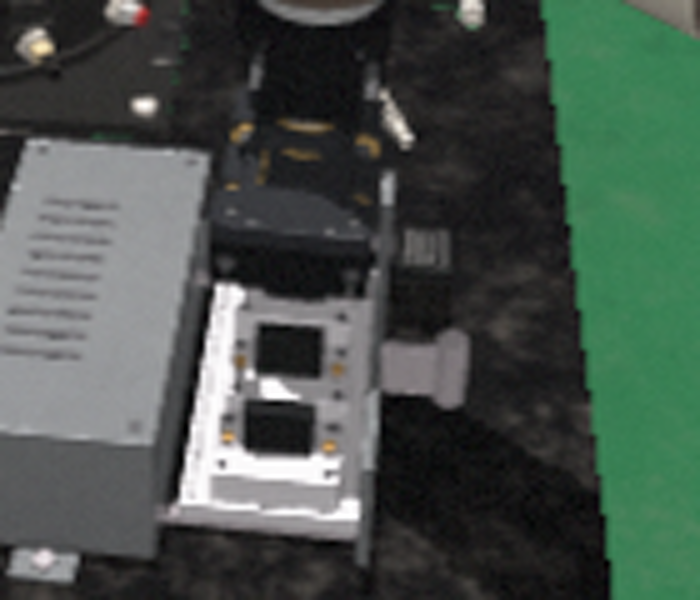

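Call:
jog_arm --rows '[[[0, 0, 0.008, 0], [0, 0, 0.012, 0], [0, 0, 0.012, 0], [0, 0, 0.012, 0]]]'

```text
time_s: 13.8
eef_pos: [483.9, 281.3, 50.8]
tool_rot: [0.016, 0.024, 1.0, 0.0]
force: [-1.2, -0.9, 4.2]
finger_gap: 9.9
```

The spare is touching the floor (+5.8 N change). Now sliding left.

Call:
jog_arm --rows '[[[0, 0.02, 0, 0], [0, 0.04, 0, 0], [0, 0.06, 0, 0], [0, 0.08, 0, 0], [0, 0.1, 0, 0], [0, 0.11, 0, 0], [0, 0.11, 0, 0]]]'

```text
time_s: 14.5
eef_pos: [484.8, 303.5, 50.8]
tool_rot: [0.015, 0.024, 1.0, 0.0]
force: [0.4, -3.0, 4.3]
finger_gap: 10.0
```

Call:
jog_arm --rows '[[[0, 0.005, 0, 0], [0, 0.01, 0, 0], [0, 0.015, 0, 0], [0, 0.015, 0, 0]]]'

```text
time_s: 14.9
eef_pos: [484.9, 306.3, 50.9]
tool_rot: [0.015, 0.024, 1.0, 0.0]
force: [0.4, -4.8, 4.3]
finger_gap: 9.9
```

```bash
python3 -c "
from h import *
go((480.3,280.4,52,-.049))
for n in ('side',):
  im=read_camera(n);u,v=map(int,proj(n,(450,300,50)));cv2.imwrite('pics/v_%s.png'%n,cv2.resize(im[max(v-60,0):v+60,max(u-70,0):u+70],None,fx=5,fy=5,interpolation=2))"
```

```text
t 14.9 pos [484.9 306.3  50.9] psi -0.048 q [ 0.86  0.48 -0.37  0.04 -0.7  -2.5 ] F [ 0.4 -4.8  4.3] tq [-1.37  0.14  0.02] gap 9.9 z [ 0.031 -0.    -1.   ]
(480.3, 280.4, 52, -0.049) -> [ 0.0166 -0.1307 -0.0063] 0.0013
```

View pics/v_side.png

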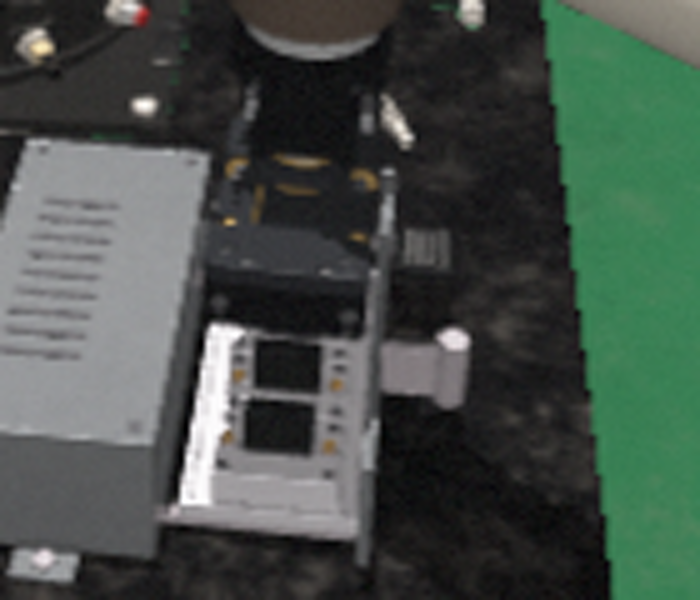

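The loose module has moved over and its gap is almost shut (its studs are at crop y≈378). I'll keep going in small steps until the force jumps.

Call:
jog_arm --rows '[[[0, 0.005, 0, 0], [0, 0.005, 0, 0], [0, 0.005, 0, 0]]]'

```text
time_s: 15.25
eef_pos: [484.9, 307.2, 50.9]
tool_rot: [0.015, 0.024, 1.0, 0.0]
force: [0.2, -5.3, 4.9]
finger_gap: 9.8
```

Call:
jog_arm --rows '[[[0, 0.005, 0, 0], [0, 0.008, 0, 0], [0, 0.008, 0, 0]]]'

```text
time_s: 15.55
eef_pos: [484.7, 307.6, 50.9]
tool_rot: [0.015, 0.024, 1.0, -0.001]
force: [1.2, -8.4, 6.8]
finger_gap: 9.9
```

Call:
jog_arm --rows '[[[0, 0.008, 0, 0], [0, 0.015, 0, 0], [0, 0.015, 0, 0]]]'

```text
time_s: 15.85
eef_pos: [484.1, 307.7, 50.9]
tool_rot: [0.013, 0.025, 1.0, -0.004]
force: [0.4, -11.2, 9.2]
finger_gap: 9.8
```

```bash
python3 -c "
from h import *
go()
for n in ('side','top'):
  im=read_camera(n);u,v=map(int,proj(n,(450,300,50)));cv2.imwrite('pics/w_%s.png'%n,cv2.resize(im[max(v-60,0):v+60,max(u-70,0):u+70],None,fx=5,fy=5,interpolation=2))"
```

```text
t 15.85 pos [484.1 307.7  50.9] psi -0.049 q [ 0.86  0.48 -0.37  0.04 -0.71 -2.51] F [  0.4 -11.2   9.2] tq [-3.43 -0.15 -0.08] gap 9.8 z [ 0.027 -0.008 -1.   ]
```

View pics/w_side.png

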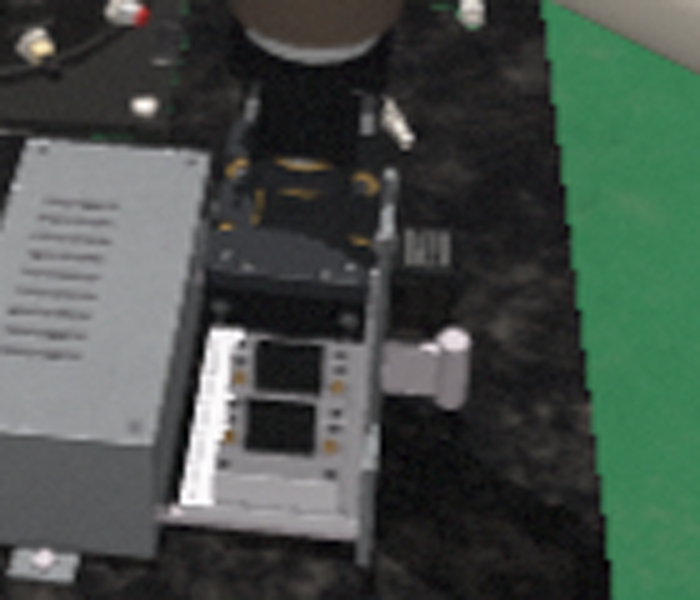

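The row is blocked at 11 N, so it is closed. I'll open slightly and lift off.

Call:
jog_arm --rows '[[[0, 0, 0, 0], [0, 0, 0, 0], [0, 0, 0, 0], [0, 0, 0, 0]]]' --fingers 0.45

```text
time_s: 16.35
eef_pos: [484.2, 308.7, 50.7]
tool_rot: [0.014, 0.024, 1.0, -0.003]
force: [-0.8, 0.4, 0.1]
finger_gap: 23.1
```

```bash
python3 -c "
from h import *
go()"
```

```text
t 16.35 pos [484.2 308.7  50.7] psi -0.049 q [ 0.86  0.48 -0.37  0.04 -0.71 -2.51] F [-0.8  0.4  0.1] tq [ 0.    0.1  -0.03] gap 23.1 z [ 0.027 -0.007 -1.   ]
```

Free of contact, so I'll lift straight up and look.

Call:
jog_arm --rows '[[[0.001, 0, -0.05, 0], [0.002, 0, -0.1, 0], [0.005, 0, -0.25, 0], [0.01, -0.15, -0.45, 0], [0.01, -0.4, -0.6, 0], [0.01, -0.65, -0.65, 0], [0.01, -0.9, -0.65, 0], [0.01, -1, -0.65, 0], [0.01, -1, -0.65, 0]]]'

```text
time_s: 17.25
eef_pos: [468.2, 107.2, 183.2]
tool_rot: [0.014, 0.026, 1.0, -0.002]
force: [-0.0, -0.9, -0.6]
finger_gap: 24.0
```

Call:
jog_arm --rows '[[[0.03, -0.25, 0, 0], [0.06, -0.45, 0, 0], [0.06, -0.5, 0, 0], [0.06, -0.5, 0, 0]]]' --fingers 1

```text
time_s: 17.65
eef_pos: [451.3, 7.4, 184.1]
tool_rot: [0.015, 0.027, 1.0, -0.002]
force: [-0.6, 0.8, -0.1]
finger_gap: 3.3
```

```bash
python3 -c "
from h import *
go()
for n in ('side','top'):
  im=read_camera(n);u,v=map(int,proj(n,(450,300,50)));cv2.imwrite('pics/x_%s.png'%n,cv2.resize(im[max(v-60,0):v+60,max(u-70,0):u+70],None,fx=5,fy=5,interpolation=2))"
```

```text
t 17.65 pos [451.3   7.4 184.1] psi -0.055 q [ 0.39  0.12 -0.5   0.02 -0.93 -2.03] F [-0.6  0.8 -0.1] tq [ 0.01 -0.01  0.01] gap 3.3 z [ 0.031 -0.005 -1.   ]
```

View pics/x_side.png

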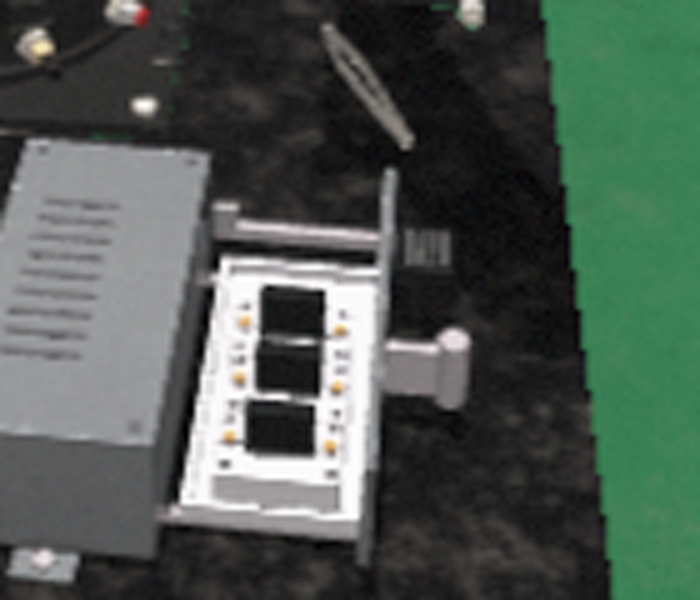

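View pics/x_top.png

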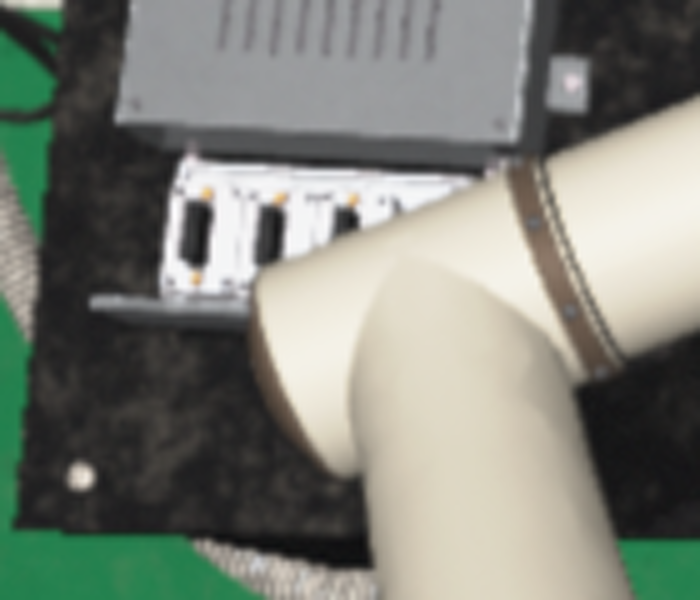

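```bash
cat > studs.py <<'E'
from h import *
O=np.array([530.3,319.]);xc=np.array([np.cos(-.049),np.sin(-.049)]);yc=np.array([-xc[1],xc[0]])
def studs(n,im,u0,v0,box):
    x0,y0,x1,y1=box;c=im[y0:y1,x0:x1].astype(int);w=np.clip(c[:,:,2]-c[:,:,0]-40,0,None).astype(float)
    k,l,st,ce=cv2.connectedComponentsWithStats((w>10).astype(np.uint8))
    for i in range(1,k):
        if st[i,4]<2: continue
        yy,xx=np.nonzero(l==i);ww=w[yy,xx];u,v=(xx*ww).sum()/ww.sum()+x0,(yy*ww).sum()/ww.sum()+y0
        p=onz(n,u,v,40);d=p[:2]-O;print(n,st[i,4],(round(u,1),round(v,1)),"loc",(d@xc).round(1),(d@yc).round(1))
E
python3 - <<'E'
from studs import *
studs("side",read_camera("side"),0,0,(278,270,314,330))
studs("top",read_camera("top"),0,0,(115,215,160,250))
E
```

```text
side 4 (np.float64(288.6), np.float64(292.7)) loc -24.3 -15.6
side 4 (np.float64(307.5), np.float64(294.4)) loc -72.2 -15.5
side 2 (np.float64(287.4), np.float64(304.0)) loc -25.8 24.9
side 4 (np.float64(307.0), np.float64(305.8)) loc -73.7 24.7
side 4 (np.float64(285.4), np.float64(315.6)) loc -25.2 64.3
side 4 (np.float64(305.5), np.float64(317.6)) loc -72.9 64.4
top 2 (np.float64(125.0), np.float64(225.3)) loc -22.9 66.2
top 3 (np.float64(139.4), np.float64(226.2)) loc -23.1 26.8
top 3 (np.float64(154.1), np.float64(226.5)) loc -21.4 -13.2
top 2 (np.float64(123.0), np.float64(242.4)) loc -69.8 65.6
```

The studs sit at y = 64.4 / 24.8 / −15.5 (side) and 66 / 26.8 / −13.2 (top). Spacings are about 40 mm and x is aligned within 1.5 mm, so the row is flush. Next is the pad.

Run:
```python
from studs import *
p=O-106.5*xc-85.5*yc;print(p)
go((*p,180,-.049),(*p,70,-.049))
```

```text
[419.74000397 238.8190342 ]
t 17.85 pos [451.6   9.1 183.5] psi -0.051 q [ 0.39  0.12 -0.49  0.02 -0.93 -2.03] F [ 0.3  0.2 -0. ] tq [-0.01  0.   -0.  ] gap 0.6 z [ 0.029 -0.005 -1.   ]
(np.float64(419.7400039677407), np.float64(238.81903419547245), 180, -0.049) -> [0.2185 1.1387 0.0069] -0.003
(np.float64(419.7400039677407), np.float64(238.81903419547245), 70, -0.049) -> [0.2348 1.1408 0.5566] -0.003
```

Call:
jog_arm --rows '[[[0.05, 0.25, 0, -0.003], [0.1, 0.5, 0, -0.003], [0.17, 0.75, 0, -0.003], [0.22, 0.95, 0, -0.003], [0.22, 1, 0, -0.003], [0.22, 1, 0, -0.003]]]'

```text
time_s: 18.45
eef_pos: [417.7, 213.7, 181.3]
tool_rot: [0.015, 0.022, 1.0, -0.002]
force: [-0.3, -0.3, -0.6]
finger_gap: 0.4
```

Run:
```python
from studs import *
p=O-106.5*xc-85.5*yc
go((*p,180,-.049),(*p,70,-.049))
```

```text
t 18.45 pos [417.7 213.7 181.3] psi -0.044 q [ 0.84  0.15 -0.46  0.03 -0.94 -2.47] F [-0.3 -0.3 -0.6] tq [-0.05  0.09  0.04] gap 0.4 z [ 0.029 -0.005 -1.   ]
(np.float64(419.7400039677407), np.float64(238.81903419547245), 180, -0.049) -> [-0.0043  0.1261  0.0061] 0.0058
(np.float64(419.7400039677407), np.float64(238.81903419547245), 70, -0.049) -> [0.012  0.1283 0.5558] 0.0058
```

Call:
jog_arm --rows '[[[0, 0.1, 0.05, 0.006], [0, 0.127, 0.2, 0.006], [0.008, 0.128, 0.4, 0.006], [0.012, 0.128, 0.52, 0.006], [0.012, 0.128, 0.55, 0.006], [0.012, 0.128, 0.555, 0.006], [0.012, 0.128, 0.555, 0.006]]]'

```text
time_s: 19.15
eef_pos: [420.6, 239.0, 71.2]
tool_rot: [0.016, 0.025, 1.0, -0.002]
force: [-0.1, 0.1, 0.3]
finger_gap: 0.8
```

Run:
```python
from studs import *
p=O-106.5*xc-85.5*yc
go((*p,50,-.049),(*p,40,-.049))
for n in ('side','top'):
  im=read_camera(n);u,v=map(int,proj(n,(450,260,50)));cv2.imwrite('pics/y_%s.png'%n,cv2.resize(im[max(v-60,0):v+60,max(u-70,0):u+70],None,fx=5,fy=5,interpolation=2))
```

```text
t 19.15 pos [420.6 239.   71.2] psi -0.049 q [ 0.87  0.33 -0.57  0.04 -0.65 -2.52] F [-0.1  0.1  0.3] tq [-0.02  0.07  0.01] gap 0.8 z [ 0.031 -0.004 -1.   ]
(np.float64(419.7400039677407), np.float64(238.81903419547245), 50, -0.049) -> [ 0.0074 -0.0008  0.1059] -0.0006
(np.float64(419.7400039677407), np.float64(238.81903419547245), 40, -0.049) -> [ 0.0089 -0.0007  0.1558] -0.0006
```

View pics/y_side.png

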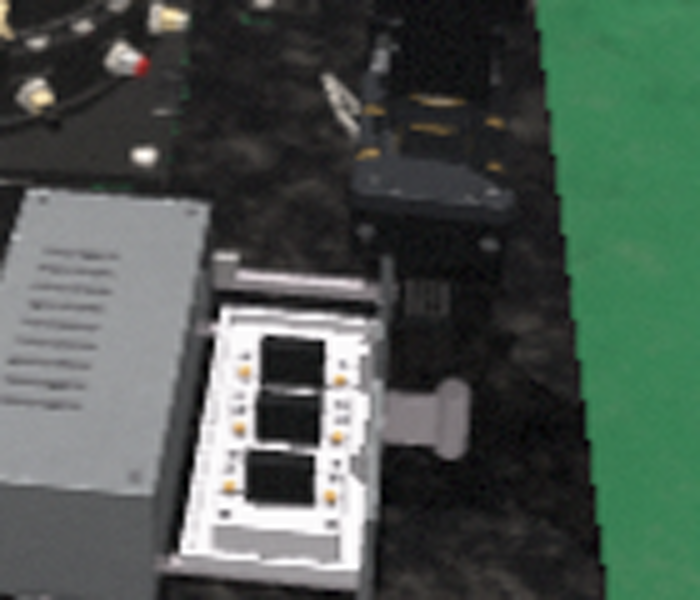

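View pics/y_top.png

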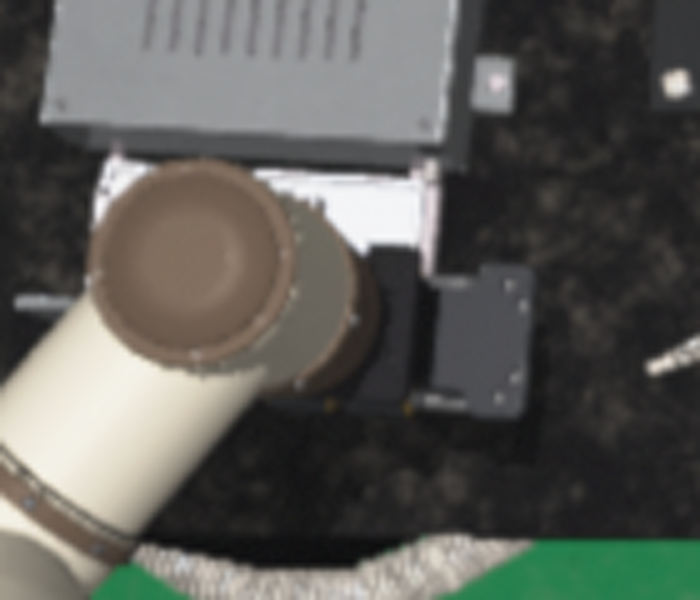

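The fingers are just in front of the panel and over the pad, with no contact. Going down.

Call:
jog_arm --rows '[[[0.007, 0, 0.06, 0], [0.008, 0, 0.11, 0], [0.009, 0, 0.125, 0], [0.009, 0, 0.14, 0], [0.009, 0, 0.155, 0], [0.009, 0, 0.155, 0]]]'

```text
time_s: 19.85
eef_pos: [419.6, 239.1, 40.5]
tool_rot: [0.016, 0.025, 1.0, -0.001]
force: [-1.6, -0.6, 3.1]
finger_gap: 0.3
```

Call:
jog_arm --rows '[[[0, 0, 0.008, 0], [0, 0, 0.012, 0], [0, 0, 0.012, 0]]]'

```text
time_s: 20.15
eef_pos: [419.9, 239.1, 38.5]
tool_rot: [0.016, 0.024, 1.0, -0.001]
force: [-1.7, -2.1, 4.5]
finger_gap: 0.8
```

Call:
jog_arm --rows '[[[0, 0, 0.005, 0], [-0.01, 0, 0.006, 0], [-0.02, 0, 0.006, 0], [-0.03, 0, 0.006, 0], [-0.045, 0, 0.006, 0], [-0.06, 0, 0.006, 0], [-0.075, 0, 0.006, 0], [-0.09, 0, 0.006, 0], [-0.1, 0, 0.006, 0], [-0.1, 0, 0.006, 0]]]'

```text
time_s: 21.15
eef_pos: [440.6, 238.2, 38.4]
tool_rot: [0.016, 0.024, 1.0, -0.001]
force: [0.1, -2.8, 4.5]
finger_gap: 0.5
```

Run:
```python
from studs import *
go()
im=read_camera('side');u,v=map(int,proj('side',(450,260,50)));cv2.imwrite('pics/z_side.png',cv2.resize(im[max(v-60,0):v+60,max(u-70,0):u+70],None,fx=5,fy=5,interpolation=2))
```

```text
t 21.15 pos [440.6 238.2  38.4] psi -0.049 q [ 0.84  0.4  -0.57  0.05 -0.58 -2.5 ] F [ 0.1 -2.8  4.5] tq [-0.78  0.   -0.02] gap 0.5 z [ 0.032 -0.003 -0.999]
```

View pics/z_side.png

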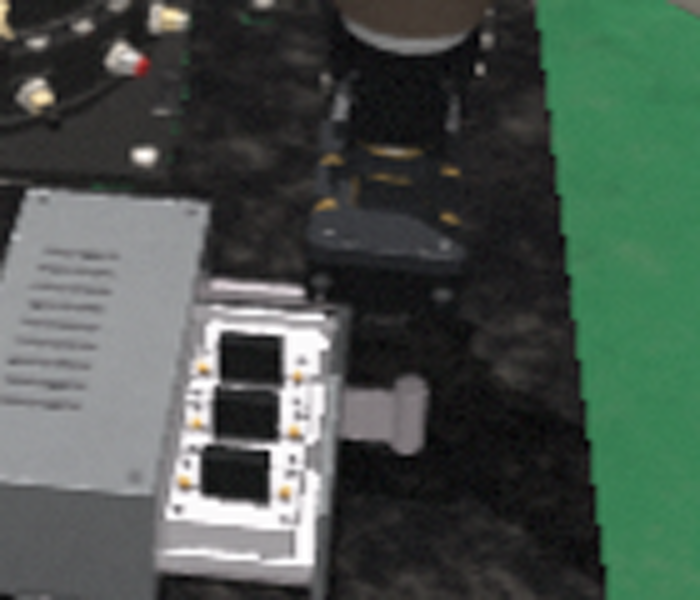

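The catch is released: the tray is moving in and the row stays closed. I'll continue slowly.

Call:
jog_arm --rows '[[[-0.02, 0, 0.001, 0], [-0.05, 0, 0.002, 0], [-0.08, 0, 0.003, 0], [-0.11, 0, 0.004, 0], [-0.14, 0, 0.005, 0], [-0.17, 0, 0.006, 0], [-0.2, 0, 0.007, 0], [-0.23, 0, 0.008, 0], [-0.25, 0, 0.008, 0], [-0.25, 0, 0.008, 0]]]'

```text
time_s: 22.2
eef_pos: [491.9, 235.9, 38.6]
tool_rot: [0.017, 0.024, 1.0, -0.001]
force: [1.7, -2.7, 4.1]
finger_gap: 0.6
```

Call:
jog_arm --rows '[[[-0.015, 0, 0, 0], [-0.03, 0, 0.001, 0], [-0.045, 0, 0.001, 0], [-0.06, 0, 0.002, 0], [-0.075, 0, 0.002, 0], [-0.085, 0, 0.002, 0], [-0.085, 0, 0.002, 0]]]'

```text
time_s: 22.9
eef_pos: [509.4, 235.0, 38.9]
tool_rot: [0.017, 0.024, 1.0, -0.001]
force: [0.1, -1.9, 3.0]
finger_gap: 0.6
```

Run:
```python
from studs import *
go()
im=read_camera('side');u,v=map(int,proj('side',(450,260,50)));cv2.imwrite('pics/z2_side.png',cv2.resize(im[max(v-60,0):v+60,max(u-70,0):u+70],None,fx=5,fy=5,interpolation=2))
```

```text
t 22.9 pos [509.4 235.   38.9] psi -0.049 q [ 0.73  0.48 -0.42  0.04 -0.65 -2.39] F [ 0.1 -1.9  3. ] tq [-0.69 -0.01 -0.  ] gap 0.6 z [ 0.035 -0.003 -0.999]
```

View pics/z2_side.png

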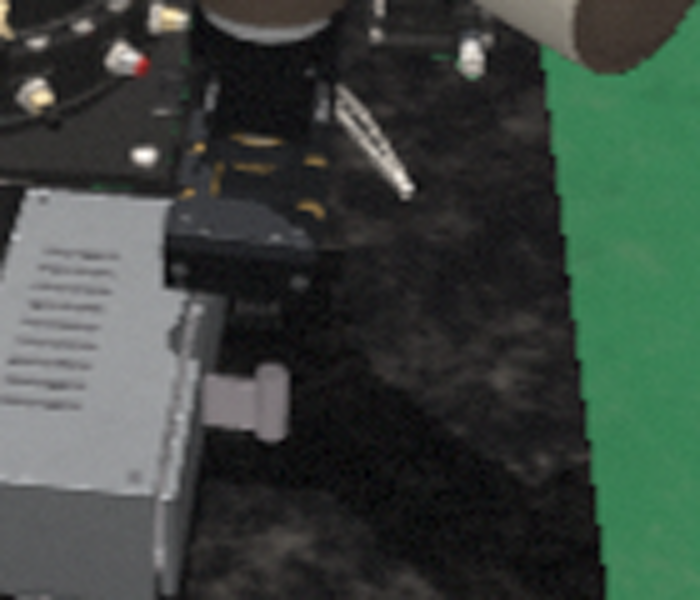

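Call:
jog_arm --rows '[[[-0.01, 0, 0, 0], [-0.02, 0, 0, 0], [-0.03, 0, 0, 0], [-0.03, 0, 0, 0], [-0.03, 0, 0, 0]]]'

```text
time_s: 23.45
eef_pos: [515.4, 234.8, 39.1]
tool_rot: [0.018, 0.024, 1.0, -0.001]
force: [-1.9, -1.0, 4.3]
finger_gap: 0.2
```

Call:
jog_arm --rows '[[[-0.01, 0, 0, 0], [-0.015, 0, 0, 0], [-0.02, 0, 0, 0], [-0.02, 0, 0, 0]]]'

```text
time_s: 23.85
eef_pos: [516.4, 234.7, 39.1]
tool_rot: [0.015, 0.025, 1.0, -0.002]
force: [-13.2, 3.3, 9.9]
finger_gap: 0.5
```

A hard stop at 13 N (moving the tray takes about 2 N), so it is home. I'll back off gently and go up.

Call:
jog_arm --rows '[[[0.005, 0, 0, 0], [0.02, 0, -0.01, 0], [0.025, 0, -0.05, 0], [0.025, 0, -0.15, 0], [0.02, 0, -0.35, 0], [0.02, -0.2, -0.55, 0], [0.02, -0.45, -0.7, 0], [0.02, -0.7, -0.7, 0], [0.02, -0.95, -0.7, 0], [0.02, -1, -0.7, 0]]]'

```text
time_s: 24.85
eef_pos: [497.6, 32.8, 180.2]
tool_rot: [0.015, 0.026, 1.0, -0.001]
force: [0.5, 0.9, -0.2]
finger_gap: 0.5
```

Call:
jog_arm --rows '[[[0.05, -0.25, 0, 0], [0.1, -0.5, 0, 0], [0.15, -0.75, 0, 0], [0.2, -1, 0, 0], [0.2, -1, 0, 0], [0.2, -1, 0, 0]]]'

```text
time_s: 25.45
eef_pos: [446.7, -166.2, 179.4]
tool_rot: [0.016, 0.028, 0.999, -0.001]
force: [1.0, -0.4, -0.7]
finger_gap: 0.6
```

Run:
```python
from studs import *
go()
for n in ('side','top'):
  im=read_camera(n);cv2.imwrite('pics/f_%s.png'%n,im);u,v=map(int,proj(n,(530,300,50)));print(n,u-70,v-60);cv2.imwrite('pics/g_%s.png'%n,cv2.resize(im[max(v-60,0):v+60,max(u-70,0):u+70],None,fx=5,fy=5,interpolation=2))
```

```text
t 25.45 pos [ 446.7 -166.2  179.4] psi -0.056 q [-0.01  0.16 -0.44  0.   -0.93 -1.62] F [ 1.  -0.4 -0.7] tq [0.04 0.03 0.02] gap 0.6 z [ 0.031 -0.003 -1.   ]
side 208 227
top 86 157
```

View pics/g_side.png

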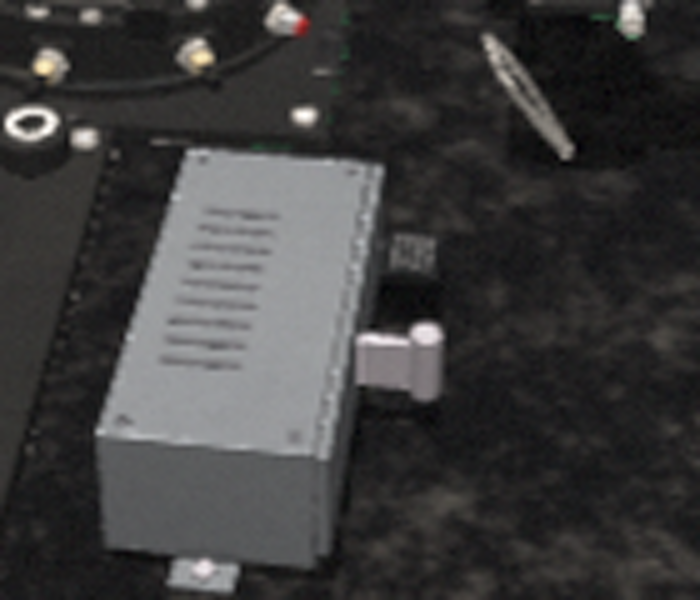

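View pics/f_top.png

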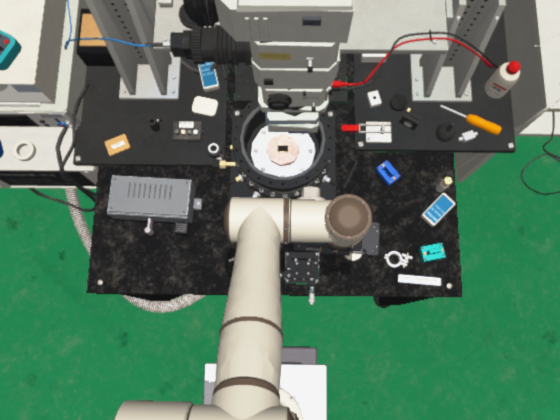

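View pics/g_top.png

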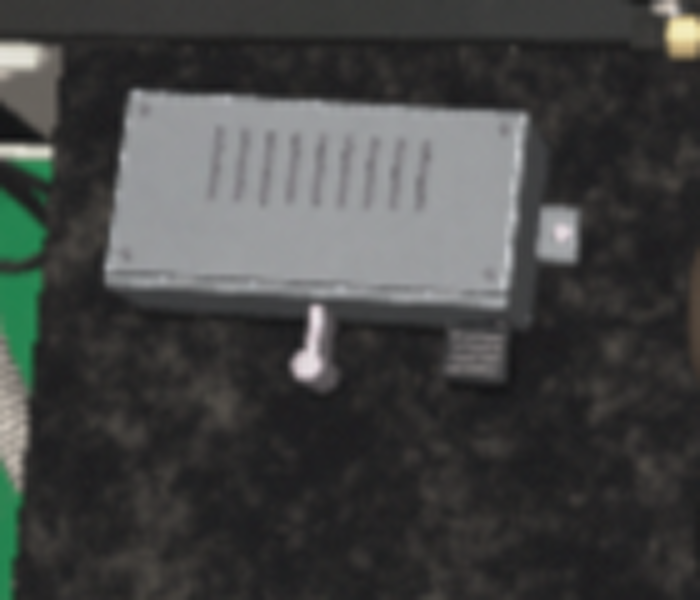

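The tray looks home, and the clamp (398,259) and boxes are unmoved. I'll compare post pixels with the starting pictures.

Run:
```python
import cv2,numpy as np
for n,b in(("top",(140,215,165,240)),("side",(278,285,300,312))):
    for f in(f"pics/{n}0.png",f"pics/f_{n}.png"):
        x0,y0,x1,y1=b;g=cv2.imread(f)[y0:y1,x0:x1].min(2).astype(float);w=np.clip(g-110,0,None);ys,xs=np.mgrid[y0:y1,x0:x1];print(n,(w*xs).sum()/w.sum(),(w*ys).sum()/w.sum())
    a,c=cv2.imread(f"pics/{n}0.png"),cv2.imread(f"pics/f_{n}.png")
    r=(slice(160,240),slice(95,205)) if n=="top" else (slice(245,350),slice(220,305))
    s,_=cv2.phaseCorrelate(np.float32(a[r][:,:,1]),np.float32(c[r][:,:,1]));print(s, np.abs(a[r].astype(int)-c[r]).max(2).__gt__(40).sum())
```

```text
top 149.1507900677201 224.38352144469525
top 149.05508222706558 224.13810184267882
(-0.03565710476198802, 0.025348214621843113) 0
side 287.448829305136 295.3351586102719
side 287.19897236002834 295.3361091424522
(0.056366774311783274, -0.018206771812891986) 23
```

```bash
python3 -c "
from rig import *
print(read_state()['time_s'],job_done())"
```

```text
the job is handed in; nothing more can be done
25.55 None
```

I handed the job in at 25.6 s. The tray is back home with the spare in it, and my checks show the row closed up; `job_done` reported no verdict.

- **Tray out:** I pulled it about 94 mm by the post. In the side picture the catch tab had jumped up. I could not read the release joint itself.
- **Spare:** I gripped it by its rib, set it on the tray floor and slid it left. It pushed the loose module against the bolted one until the push met firm resistance at 11 N, and then I let go.
- **Tray back in:** I pressed the pad to about 7.5 mm and pushed the tray home against a hard stop (13 N).

**Last checks**
- **Row, tray still out:** stud spacings were about 39.6 and 40.4 mm (side camera) and 39.3 and 40.0 mm (top camera). The modules lined up in x within about 1.5 mm.
- **Tray home:** the post is within 0.25 pixel, about 0.6 mm, of where it started in both views.
- **Bystanders:** the flange clamp, the boxes and the blue and turquoise look-alikes are where they were. The arm hid most of the window cap in the last picture, but nothing went near it.
- **Robot:** clear of everything, with no contact force.

**What disagreed or was not checked**
- **Inside the chassis:** the row cannot be seen once the tray is home. The last picture of it closed up is from early in the push.
- **Cameras:** the two views differed by about 3 mm in x.
- **Pad height:** my two-view measurement gave 49 mm against the stated 38 mm, so I relied on the stated height and the force reading.
- **Tool tilt:** the tool kept a tilt of about 0.03 rad from lifting the spare onward.

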